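Rub down the tape on a carton's flap without denting it

ROBOT

A 6-joint arm with a two-finger parallel gripper is mounted at the origin on a cart in front of the work surface, level with it; the furniture and walls round the work are solid. World frame = base frame: x ahead of the robot, y to its left, z up, the work surface at z = 0. Lengths are in mm, angles in rad, forces in N, time in s.
With the tool pointing down it reaches from about 300 to 875 mm from the base axis. Payload 4.2 kg.
Tool frame: the origin (TCP) lies at the very end of the fingers, on their centre line; the grasp point (between the pads) lies 19 mm behind it; y points along the fingers, x is the direction in which the jaws open and shut, and the axes are right-handed (so a half turn about y gives the same grasp; the last joint's range is limited). The gripper opens to 85 mm and grips with 20 to 120 N. Pads are 22 mm wide; open, the fingers measure 114 mm over their backs; the gripper's body (76 mm by 85 mm) begins 54 mm behind the grasp point. The pads swing forward as they close: fully open they stand 13 mm farther back than shut.
Start: joints at [-1.297, 0.32, 1.565, -0, 1.257, -0.02], TCP at [166.518, -550.376, 231.338] pointing down, gripper open.
Joint ranges: [-3.11, 3.11], [-0.84, 2.01], [0.21, 2.61], [-1.34, 4.49], [0.05, 2.63], [-2.56, 2.56]. Speed limits (rad/s): [2.57, 2.57, 3.14, 3.14, 3.14, 3.14].

INTERFACE

Orientations are given as [roll, pitch, yaw] about the fixed x, y, z axes, in that order (R = Rz(yaw) Ry(pitch) Rx(roll)).
In Python, from workcell import manip, grab_frame, order gives the robot as it stands.
- The arm moves only by the tool drive_tool, never from a script. Its argument "series" is a list of rows, each an object with "delta_pos": the shift along the tool's x, y, z in mm, a list of three; "roll": the turn about the tool's y in rad; "hand": the opening, from 0 (shut) to 1 (fully open). In form: [{"delta_pos": [tx, ty, tz], "roll": roll, "hand": hand}, ...]. A call has 1 to 5 rows; each row is the pose to reach, as a shift and turn from the pose commanded when the call began, along the tool's axes at that moment; what a row does not reach only later rows make up. A row lasts 1/10 s, in which the tool goes at most 50 mm and 8.59 degrees, less where a joint would pass 70% of its speed; a pose out of reach is approached as far as the arm can. A call with a gripper value outside its range is refused whole. The fingers move at their own pace and stop on an object; the grip force is fixed at half the most. Time passes only in rows, so rows that repeat a pose let the fingers close. It gives the time, the measured TCP pose, the force and the opening at its end, in the units of the state.
- manip.sense(): the state, without advancing time (a new reading comes with each control period).
- grab_frame(name): name is "scene" or "top" or "wrist"; returns a dict with "pixels" (480x640x3 uint8, red, green, blue), "mtx" (3x3 intrinsics, pixels), "R" (3x3) and "t" (3): a world point X has camera coordinates R X + t; the wrist camera has in their place "mount" (4x4, takes a point from camera to tool coordinates, whose origin is the TCP and whose axes are the tool frame's). Camera axes: x right, y down, z forward; pixel columns grow to the right and rows downward; lengths in mm; the calibration is good to about 2 mm. A picture is of the moment at which its call begins: read the wrist's pose just before it. There is no depth.
- order.finish_job(): hands the job in, once; it reports no verdict.
The state is a dict: "time_s": time; "joints": joint angles; "dq": joint speeds; "tau": joint torques, N m; "tcp_pos": TCP position; "tool_rot": TCP orientation; "force": force on the tool from outside, world axes, zero at the start; "wrist_torque": the same for the moment, N m; "grip_width": opening from 0.0 (shut) to 1.0 (fully open).
Only numpy, scipy, OpenCV 4.12 (cv2) and the standard library are available. Lean on these libraries where they do the work, as an engineer would, in place of code of your own. Each camera call takes 0.05 s, during which the arm holds its last target.

TASK

First clear the carton's tape: lift off the hand stamp and stand it upright in the shallow tray beside the thread spool, leaving the till roll on the flap. Then take the burnisher from its holder, set its sprung nib lightly on the tape's far left end and rub along the whole tape round both bends to the far right end, slowly (under 10 cm/s) and with only the nib's spring pressing, since the carton dents easily (never press on it with more than 10 N, with tool or hand). Finally put the burnisher back in its holder, nib down; knock nothing over and leave the till roll, spool, pen pot and pump bottle where they are.

Things in the scene. Friction and masses are not known exactly. Their poses are not given: they have to be found in the camera images.
- carton: flat closed cardboard carton, fixed to the counter, 190 x 250 x 40 mm (x, y, z); origin at the centre of its underside, top face 40 mm above it; at yaw 0 its x points away from the robot and its y to the robot's left. White paper tape 22 mm wide lies flat on its top along the three free edges of the flap
- seam_0 (a point): on the carton's top face, centre line of the paper tape: the tape's beginning, its far left end (carton frame x 60, y 100 mm)
- seam_1 (a point): on the carton's top face, centre line of the paper tape: 1 third(s) of the straight way from seam_0 to seam_3
- seam_2 (a point): on the carton's top face, centre line of the paper tape: 2 third(s) of the straight way from seam_0 to seam_3
- seam_3 (a point): on the carton's top face, centre line of the paper tape: first bend, near left (x -20, y 50 mm)
- seam_4 (a point): on the carton's top face, centre line of the paper tape: half-way between the two bends
- seam_5 (a point): on the carton's top face, centre line of the paper tape: second bend, near right (x -20, y -50 mm)
- seam_6 (a point): on the carton's top face, centre line of the paper tape: 1 third(s) of the straight way from seam_5 to seam_8
- seam_7 (a point): on the carton's top face, centre line of the paper tape: 2 third(s) of the straight way from seam_5 to seam_8
- seam_8 (a point): on the carton's top face, centre line of the paper tape: the tape's far right end (x 60, y -100 mm)
- stamp_mid (a point): hand stamp standing upright on the carton, on or touching the tape near its bends: block 26 x 52 x 18 mm with a round turned wooden handle above it, up to 32 mm in diameter, 88 mm high in all, about 85 g; the point is on its axis at mid-height (44 mm above its foot), z up; best gripped round the handle 60 mm above its foot
- spool_mid (a point): bystander: white thread spool standing upright in one end of the tray: 28 mm in diameter, 48 mm high; the point is at its centre (24 mm above its foot); it stays there
- till_roll_mid (a point): white paper till roll standing on the middle of the carton's flap as a weight, inside the bend of the tape: 53 mm in diameter, 79 mm high, 160 g; the point is at its centre; it stays there
- tray: shallow open wooden tray, fixed to the counter left or right of the carton, 100 x 160 x 20 mm outside (x, y, z), walls and floor 4 mm thick, so 92 x 152 mm inside; origin at the centre of its underside; it may be yawed
- holder_rim (a point): grey round holder cup, fixed to the counter on the other side of the carton: 44 mm outside diameter, 34 mm bore, foot 68 mm in diameter, rim 60 mm above the counter; the point is at the centre of the mouth at rim height, z up
- burnisher_handle (a point): burnisher standing in the holder, 110 g: an upright square wooden handle 22 x 22 x 65 mm with its flats along this point's x and y; the point is at the handle's centre. Below the handle a black round collar, 42 mm in diameter and 5 mm thick, whose underside is 37.5 mm below the point, rests on the holder's rim; below that a 17 mm thick steel shaft hangs freely in the bore, with a sprung white nib whose end is 87.5 mm below the point
- nib_tip (a point): lower end of the burnisher's white nib (9 mm ball end), on its axis. The nib gives way upwards by up to 12 mm into the shaft: about 0.9 N to start it, 3 N half-way, 4.5 N at the stop; past the stop it is rigid. It springs out again by itself
- nib: the same nib as a body, origin at its lower end
- burnisher: the whole burnisher, nib included; origin 87.5 mm below the handle's centre
- pen_pot_mid (a point): bystander: black pot of pens behind the carton to the right, about 82 mm in diameter, 147 mm high; point at mid-height on its axis
- lotion_mid (a point): bystander: pump bottle to the right, 69 x 48 x 155 mm; point at mid-height

How it is judged (in metres and radians):
On the way, in this order (a step that is already met when the one before it is completed fails the run):
1. the hand stamp stands in the tray (x of stamp_mid in the frame of tray between -0.045 and 0.045 m and y of stamp_mid in the frame of tray between -0.075 and 0.075 m and z of stamp_mid in the frame of tray below 0.06 m and angle between stamp_mid's own z axis and vertical below 0.15 rad), for 0.2 s.
2. nib pressed lightly on the tape at seam_0 (within 9 mm) (distance between nib_tip and seam_0 below 0.009 m and contact force between burnisher and carton above 0.3 N), for 0.04 s.
3. nib pressed lightly on the tape at seam_1 (within 9 mm) (distance between nib_tip and seam_1 below 0.009 m and contact force between burnisher and carton above 0.3 N), for 0.04 s.
4. nib pressed lightly on the tape at seam_2 (within 9 mm) (distance between nib_tip and seam_2 below 0.009 m and contact force between burnisher and carton above 0.3 N), for 0.04 s.
5. nib pressed lightly on the tape at seam_3 (within 9 mm) (distance between nib_tip and seam_3 below 0.009 m and contact force between burnisher and carton above 0.3 N), for 0.04 s.
6. nib pressed lightly on the tape at seam_4 (within 9 mm) (distance between nib_tip and seam_4 below 0.009 m and contact force between burnisher and carton above 0.3 N), for 0.04 s.
7. nib pressed lightly on the tape at seam_5 (within 9 mm) (distance between nib_tip and seam_5 below 0.009 m and contact force between burnisher and carton above 0.3 N), for 0.04 s.
8. nib pressed lightly on the tape at seam_6 (within 9 mm) (distance between nib_tip and seam_6 below 0.009 m and contact force between burnisher and carton above 0.3 N), for 0.04 s.
9. nib pressed lightly on the tape at seam_7 (within 9 mm) (distance between nib_tip and seam_7 below 0.009 m and contact force between burnisher and carton above 0.3 N), for 0.04 s.
10. nib pressed lightly on the tape at seam_8 (within 9 mm) (distance between nib_tip and seam_8 below 0.009 m and contact force between burnisher and carton above 0.3 N), for 0.04 s.
At the end, for the whole second after the job is handed in: The hand stamp stands upright (within 0.15 rad) inside the tray on its floor; the burnisher hangs upright (within 0.15 rad) in its holder, collar on the rim (within 7 mm of height, 15 mm sideways), at rest and released (all of step 1 and horizontal distance between burnisher_handle and holder_rim below 0.015 m and z of burnisher_handle in the frame of holder_rim between 0.03 and 0.044 m and angle between burnisher_handle's own z axis and vertical below 0.15 rad and linear speed of burnisher below 0.02 m/s and contact force between the fingers and anything else below 0.1 N); the robot touches nothing.
It fails at once if the burnisher, the fingers or the arm press on the carton with more than 10 N (contact force between any of burnisher, the fingers, the arm and carton above 10 N).
It fails at once if the pressed nib is dragged over the carton faster than 0.1 m/s (contact force between nib and carton above 1.5 N and linear speed of nib above 0.1 m/s).
It fails at once if the hand stamp is tipped over (more than 50 degrees) (angle between stamp_mid's own z axis and vertical above 0.87 rad).
It fails at once if the till roll, the spool, the pen pot or the pump bottle is shifted by more than 20 mm (distance of any of till_roll_mid, spool_mid, pen_pot_mid, lotion_mid from where it was at the start of the episode above 0.02 m).
It also fails if it takes over 72 s, if anything falls off the work surface, if the arm or the gripper's body presses on something with over 40 N, if the wrist force passes 120 N, or if a joint passes its speed limit or range.

## Working session

There is one attempt and no reset: what is moved stays moved. The work goes in short steps, Python scripts to look and compute and a tool call to move; the robot and the scene stay as the last step left them, time stands still between calls to the robot, and variables do not carry over. Pictures are saved under pics/ and viewed, and the job is handed in when it is done.

Besides the shell and the picture viewer there is one more tool, called after "Request:" as name(argument=value, ...) on one line, values as JSON. drive_tool: Moves the arm, as the interface text tells. Its arguments: {"type":"object","properties":{"series":{"type":"array"}},"required":["series"]}

```bash
ls; mkdir -p pics; python3 - <<'E'
from workcell import manip, grab_frame, order
import cv2
s=manip.sense(); print({k:s[k] for k in('time_s','tcp_pos','tool_rot','force','grip_width')})
for n in('scene','top','wrist'):
    f=grab_frame(n); cv2.imwrite(f'pics/{n}0.png',f['pixels'][:,:,::-1]); print(n,f['mtx'].tolist(),{k:f[k].round(4).tolist() for k in f if k in('R','t','mount')})
E
```

```text
pics
{'time_s': 0.0, 'tcp_pos': array([ 166.3623567 , -549.88233589,  230.46043307]), 'tool_rot': array([-1.57075218,  0.00184772, -1.27702303]), 'force': array([-0.29383136, -0.91655066,  0.08888369]), 'grip_width': 1.0008758473613002}
scene [[487.2513308298687, 0.0, 315.6417395049875], [0.0, 487.2513308298687, 235.4667402064847], [0.0, 0.0, 1.0]] {'R': [[-0.7785, -0.6274, -0.0166], [-0.3998, 0.5161, -0.7574], [0.4838, -0.583, -0.6527]], 't': [450.4149, 333.434, 839.2753]}
top [[522.3889854946406, 0.0, 327.6966265020078], [0.0, 522.3889854946406, 235.87586112730818], [0.0, 0.0, 1.0]] {'R': [[0.0183, -0.9995, 0.0241], [-0.9893, -0.0216, -0.1444], [0.1448, -0.0212, -0.9892]], 't': [-53.7544, 604.8534, 1141.6553]}
wrist [[396.65339274735686, 0.0, 315.53337746226333], [0.0, 396.65339274735686, 234.3023424355921], [0.0, 0.0, 1.0]] {'mount': [[1.0, 0.0003, 0.0003, -0.3107], [-0.0001, -0.3191, 0.9477, -142.0037], [0.0004, -0.9477, -0.3191, 82.5046], [0.0, 0.0, 0.0, 1.0]]}
```

View pics/top0.png

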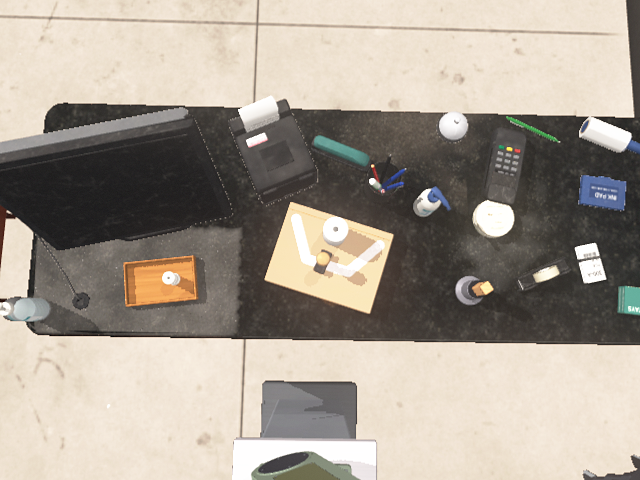

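View pics/scene0.png

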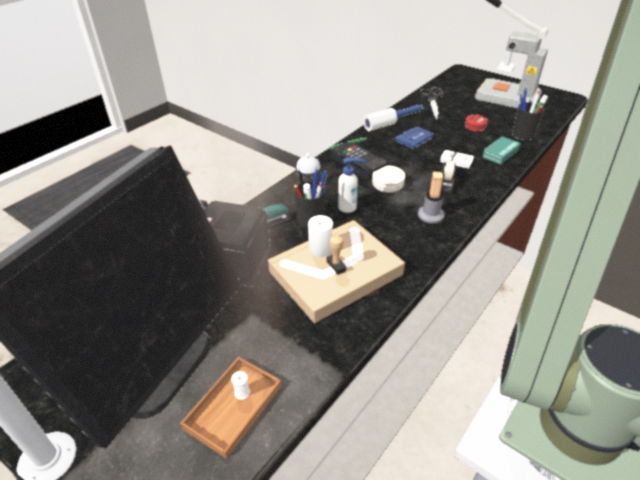

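View pics/wrist0.png

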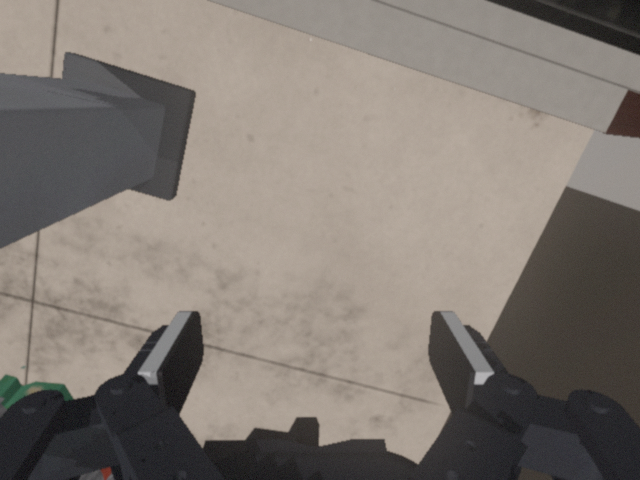

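```bash
cat > h.py <<'E'
import numpy as np, cv2
from scipy.spatial.transform import Rotation as Ro
def Rt(s): return Ro.from_euler('xyz',s['tool_rot']).as_matrix()
def cam(f,s=None):
    if 'R' in f: return f['mtx'],np.array(f['R']),np.array(f['t'])
    M=np.array(f['mount']); Rw=Rt(s)@M[:3,:3]; c=Rt(s)@M[:3,3]+s['tcp_pos']
    return f['mtx'],Rw.T,-Rw.T@c
def ray(C,uv):
    K,R,t=C; uv=np.atleast_2d(uv).astype(float)
    d=np.c_[uv,np.ones(len(uv))]@np.linalg.inv(K).T@R
    return -R.T@t,d
def onz(C,uv,z):
    c,d=ray(C,uv); return c+d*((z-c[2])/d[:,2])[:,None]
def proj(C,X):
    K,R,t=C; p=(np.atleast_2d(X)@R.T+t)@K.T; return p[:,:2]/p[:,2:]
E
python3 - <<'E'
import cv2
im=cv2.imread('pics/top0.png')
cv2.imwrite('pics/topA.png',cv2.resize(im[190:325,255:405],None,fx=4,fy=4,interpolation=2))
a=cv2.resize(im[250:315,110:210],None,fx=4,fy=4); cv2.imwrite('pics/topB.png',a)
cv2.imwrite('pics/topC.png',cv2.resize(im[260:320,440:510],None,fx=6,fy=6,interpolation=2))
E
```

```text
(no output)
```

View pics/topA.png

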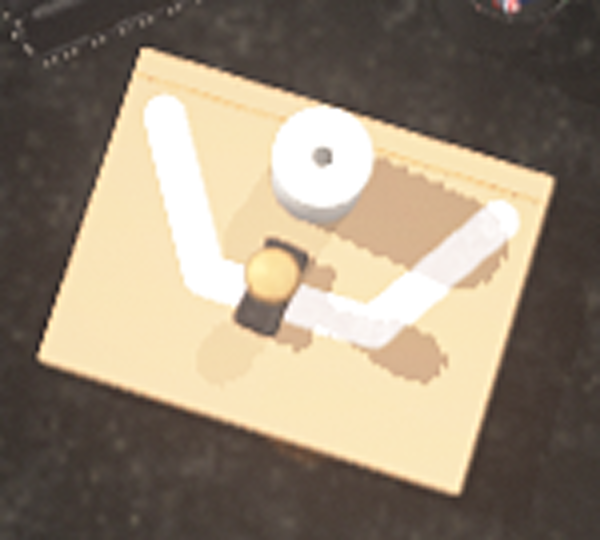

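View pics/topB.png

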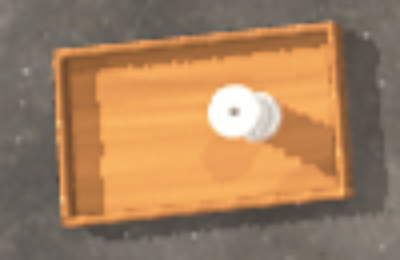

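View pics/topC.png

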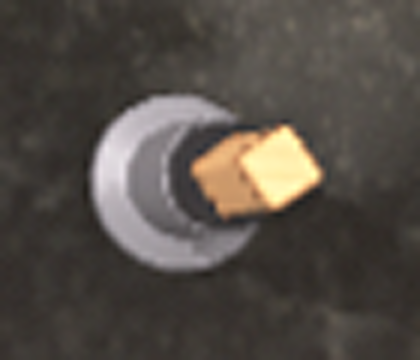

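```bash
cat > m.py <<'E'
from h import *
import sys
from workcell import manip, grab_frame
np.set_printoptions(precision=1,suppress=True)
f=grab_frame('top');C=cam(f);im=f['pixels'];hsv=cv2.cvtColor(im,cv2.COLOR_RGB2HSV)
print('cam',ray(C,[[0,0]])[0])
o=lambda p:np.array(p)/1.
def A(p):return (np.array(p)+.5)/4+[255,190]-.5
cs=onz(C,A([(143,47),(553,178),(461,494),(39,359)]),40)
print(cs); c=cs.mean(0)
for i in range(4): print(np.linalg.norm(cs[i]-cs[i-1]))
m=((hsv[...,2]>90)).astype(np.uint8); m[:190]=0;m[325:]=0;m[:,:255]=0;m[:,405:]=0
k,_=cv2.findContours(m,0,1);k=max(k,key=cv2.contourArea);h=cv2.convexHull(k)
q=cv2.approxPolyDP(h,4,True)[:,0];print(q.tolist());cs=onz(C,q,40);print(cs,cs.mean(0))
def B(p,o,s):return (np.array(p)+.5)/s+o-.5
print('tray rim',onz(C,B([(55,52),(338,25),(350,195),(65,225)],[110,250],4),20))
print('spool top',onz(C,B([(231,111)],[110,250],4),48))
print('roll top',onz(C,A([(322,158)]),119))
print('stamp top',onz(C,A([(272,275)]),88+40-10), 'block',onz(C,A([(272,240),(308,252),(272,335),(236,322)]),40+18))
hz=97.5+32.5
print('handle top',onz(C,B([(292,124),(325,172),(281,210),(240,163)],[440,260],6),hz))
print('foot',onz(C,B([(180,182)],[440,260],6),3))
E
python3 m.py
```

```text
cam [ 434.   -16.5 1218. ]
[[ 684.7   45.5   40. ]
 [ 613.8 -190.8   40. ]
 [ 434.  -139.2   40. ]
 [ 504.7   98.7   40. ]]
187.71855940356122
246.67688510245168
186.98991789177612
248.16134265148656
[[290, 202], [393, 234], [370, 313], [331, 306], [264, 279]]
[[ 683.2   46.3   40. ]
 [ 614.1 -191.    40. ]
 [ 434.3 -139.5   40. ]
 [ 448.2  -52.    40. ]
 [ 505.5   99.5   40. ]] [537.1 -47.3  40. ]
tray rim [[537.6 422.5  20. ]
 [556.4 263.1  20. ]
 [459.9 251.   20. ]
 [440.1 409.7  20. ]]
spool top [[504.4 313.   48. ]]
roll top [[609.8 -55.6 119. ]]
stamp top [[546.7 -30.2 118. ]] block [[572.5 -30.6  58. ]
 [566.2 -50.8  58. ]
 [519.4 -31.6  58. ]
 [526.3 -11.5  58. ]]
handle top [[ 506.7 -377.9  130. ]
 [ 490.2 -389.   130. ]
 [ 476.7 -373.3  130. ]
 [ 492.8 -359.3  130. ]]
foot [[ 491.8 -375.6    3. ]]
```

Request:
drive_tool(series=[{"delta_pos": [-10,-4,50],"roll": 0,"hand": 1},{"delta_pos": [-20,-8,98],"roll": 0,"hand": 1},{"delta_pos": [-30,-12,146],"roll": 0,"hand": 1},{"delta_pos": [-40,-16,194],"roll": 0,"hand": 1},{"delta_pos": [-50,-20,242],"roll": 0,"hand": 1}])

```text
time_s: 0.7
tcp_pos: [385.1, -431.2, 251.4]
tool_rot: [-1.571, -0.0, -1.277]
force: [0.3, -1.4, 1.0]
grip_width: 0.999
```

Request:
drive_tool(series=[{"delta_pos": [-10,-4,48],"roll": 0,"hand": 1},{"delta_pos": [-20,-8,96],"roll": 0,"hand": 1},{"delta_pos": [-23,-10,118],"roll": 0,"hand": 1},{"delta_pos": [-23,-10,118],"roll": 0,"hand": 1},{"delta_pos": [-23,-10,118],"roll": 0,"hand": 1}])

```text
time_s: 1.2
tcp_pos: [489.7, -376.1, 260.8]
tool_rot: [-1.572, 0.001, -1.276]
force: [-1.0, 0.5, -0.2]
grip_width: 1.0
```

```bash
cat > snap.py <<'E'
import sys,pickle
from h import *
from workcell import manip, grab_frame
s=manip.sense();f=grab_frame('wrist' if len(sys.argv)<3 else sys.argv[2])
cv2.imwrite(f'pics/{sys.argv[1]}.png',f['pixels'][:,:,::-1]);pickle.dump((s,f),open(f'{sys.argv[1]}.pkl','wb'))
print(s['time_s'],s['tcp_pos'].round(2),s['tool_rot'].round(4),s['force'].round(2),s['grip_width'])
E
python3 snap.py w1
```

```text
1.2 [ 489.69 -376.1   260.8 ] [-1.5721e+00  5.0000e-04 -1.2761e+00] [-1.01  0.45 -0.21] 0.9998233907686881
```

View pics/w1.png

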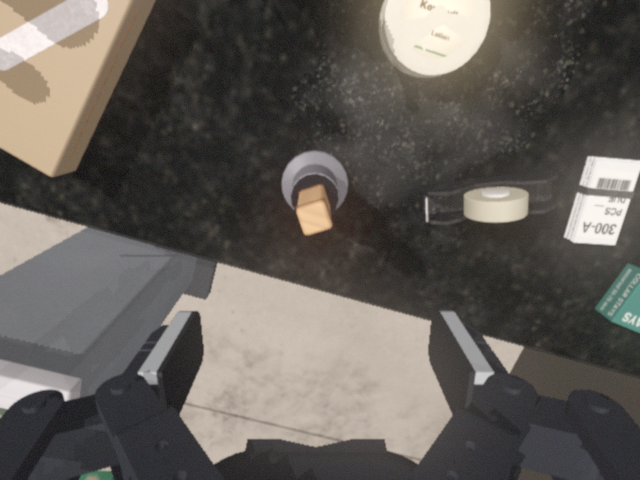

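```bash
python3 - <<'E'
import cv2
im=cv2.imread('pics/w1.png')
cv2.imwrite('pics/w1c.png',cv2.resize(im[140:250,260:370],None,fx=5,fy=5,interpolation=2))
E
```

```text
(no output)
```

View pics/w1c.png

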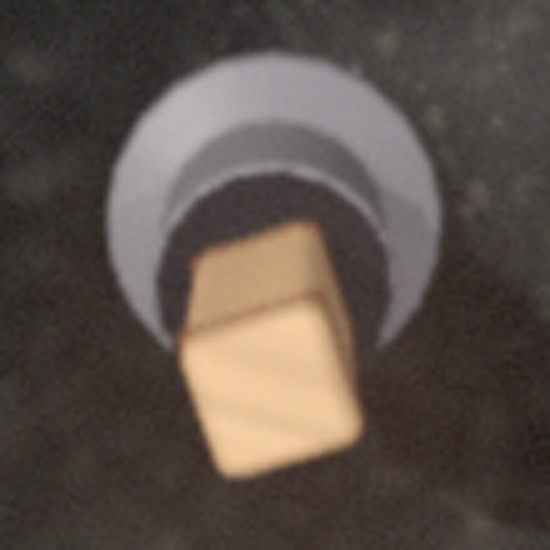

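```bash
python3 - <<'E'
from h import *;import pickle
np.set_printoptions(precision=1,suppress=True)
s,f=pickle.load(open('w1.pkl','rb'));C=cam(f,s)
B=lambda p:(np.array(p)+.5)/5+[260,140]-.5
P=onz(C,B([(182,341),(322,295),(364,438),(222,482)]),130);print(P,P.mean(0))
for i in range(4):
  d=P[i]-P[i-1];print(np.hypot(*d[:2]),np.degrees(np.arctan2(d[1],d[0]))%90)
print('base of handle',onz(C,B([(195,260),(318,222)]),65))
print('collar L/R',onz(C,B([(157,285),(390,285)]),65), 'foot LR',onz(C,B([(107,220),(442,220)]),3))
E
```

```text
[[ 495.5 -359.5  130. ]
 [ 507.6 -376.6  130. ]
 [ 489.2 -388.6  130. ]
 [ 476.8 -370.9  130. ]] [ 492.3 -373.9  130. ]
21.855286264506503 31.430675523114182
20.924506118186358 35.55547499855547
22.02606414460141 33.2666496724199
21.617903751788685 34.999372012284894
base of handle [[ 492.6 -359.5   65. ]
 [ 505.2 -378.    65. ]]
collar L/R [[ 486.4 -354.4   65. ]
 [ 498.2 -393.3   65. ]] foot LR [[ 481.4 -341.5    3. ]
 [ 501.2 -406.8    3. ]]
```

Request:
drive_tool(series=[{"delta_pos": [-44,-2,22],"roll": 0.06,"hand": 1},{"delta_pos": [-88,-4,44],"roll": 0.12,"hand": 1},{"delta_pos": [-132,-6,66],"roll": 0.18,"hand": 1},{"delta_pos": [-176,-8,88],"roll": 0.24,"hand": 1},{"delta_pos": [-220,-10,110],"roll": 0.294,"hand": 1}])

```text
time_s: 1.75
tcp_pos: [530.4, -133.5, 271.5]
tool_rot: [-1.571, -0.0, -1.576]
force: [1.1, -0.0, -0.0]
grip_width: 1.003
```

```bash
cat > go.py <<'E'
# usage: go.py x y z yaw : tool-axis shift from measured pose
import sys
from h import *
from workcell import manip
s=manip.sense();R=Rt(s);t=np.array([float(a) for a in sys.argv[1:4]])
d=R.T@(t-s['tcp_pos']);print(s['time_s'],'at',s['tcp_pos'].round(1),'yaw',s['tool_rot'][2].round(3),'delta',d.round(1),'len',np.linalg.norm(d).round(0))
if len(sys.argv)>4: print('roll',round(-(float(sys.argv[4])-s['tool_rot'][2]),3))
E
python3 go.py 546 -31 260 -1.57
```

```text
1.75 at [ 530.4 -133.5  271.5] yaw -1.576 delta [-102.6   11.5   15. ] len 104.0
roll -0.006
```

Request:
drive_tool(series=[{"delta_pos": [-48,5,7],"roll": 0,"hand": 1},{"delta_pos": [-95,10,14],"roll": 0,"hand": 1},{"delta_pos": [-103,11,15],"roll": 0,"hand": 1},{"delta_pos": [-103,11,15],"roll": 0,"hand": 1}])

```text
time_s: 2.15
tcp_pos: [545.9, -30.9, 260.1]
tool_rot: [-1.572, -0.001, -1.57]
force: [-0.2, -0.9, -0.1]
grip_width: 1.002
```

```bash
python3 snap.py w2
```

```text
2.15 [545.9  -30.86 260.11] [-1.5716e+00 -7.0000e-04 -1.5699e+00] [-0.23 -0.86 -0.12] 1.0017738709697046
```

View pics/w2.png

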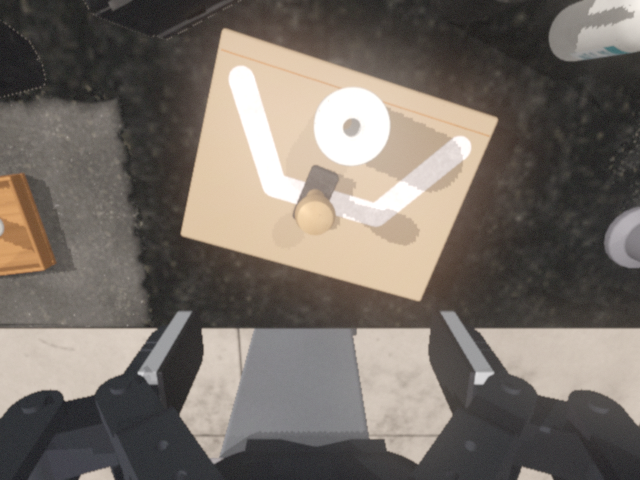

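```bash
python3 - <<'E'
from h import *;import pickle
np.set_printoptions(precision=1,suppress=True)
s,f=pickle.load(open('w2.pkl','rb'));C=cam(f,s)
im=f['pixels'];hsv=cv2.cvtColor(im,cv2.COLOR_RGB2HSV)
P=onz(C,[(222,29.5),(497,118),(420,300),(181,236)],40);print(P,P.mean(0))
for i in range(4):
  d=P[i]-P[i-1];print(np.hypot(*d[:2]),np.degrees(np.arctan2(d[1],d[0]))%90-90)
print('caps,bends',onz(C,[(241,79),(460,149),(275,188),(376,213)],40))
m=((hsv[...,1]<40)&(hsv[...,2]>185)).astype(np.uint8)*255
cv2.imwrite('pics/w2m.png',m[0:320,160:520])
print('knob top',onz(C,[(315,214)],128-12),'block', onz(C,[(320,165),(340,173)],58))
print('roll',onz(C,[(352,126)],119))
c=im[150:250,280:360][:,:,::-1];cv2.imwrite('pics/w2c.png',cv2.resize(c,None,fx=6,fy=6,interpolation=2))
E
```

```text
[[ 683.4   46.2   40. ]
 [ 614.  -189.7   40. ]
 [ 435.6 -137.4   40. ]
 [ 504.4   99.    40. ]] [559.3 -45.5  40. ]
186.70284774034076 -16.426080796992835
245.94107200354844 -16.39320159781552
185.9608085169307 -16.325341745875136
246.26957751839828 -16.220539216272556
caps,bends [[ 645.6   32.9   40. ]
 [ 587.2 -160.4   40. ]
 [ 551.5    6.9   40. ]
 [ 527.6  -87.9   40. ]]
knob top [[547.9 -30.2 116. ]] block [[575.5 -34.5  58. ]
 [568.6 -51.9  58. ]]
roll [[611.7 -55.7 119. ]]
```

View pics/w2c.png

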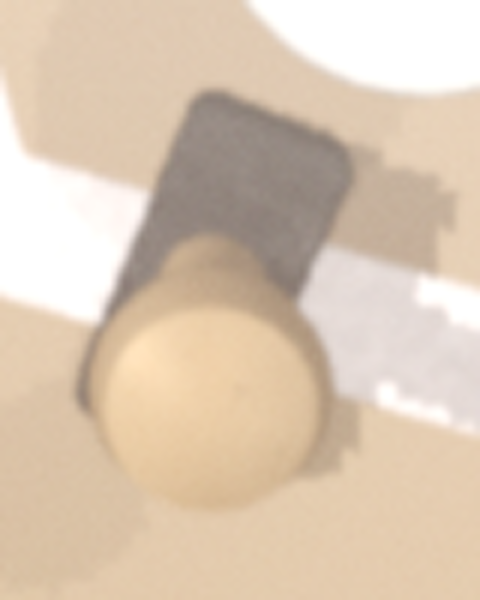

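View pics/w2m.png

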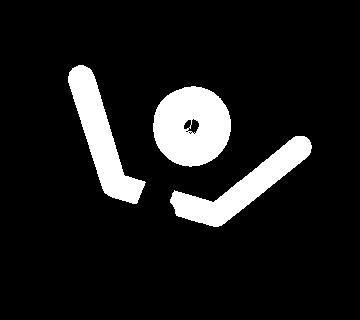

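Request:
drive_tool(series=[{"delta_pos": [0,48,1],"roll": 0,"hand": 1},{"delta_pos": [0,96,1],"roll": 0,"hand": 1},{"delta_pos": [0,144,1],"roll": 0,"hand": 1},{"delta_pos": [0,180,1],"roll": 0,"hand": 1},{"delta_pos": [0,180,1],"roll": 0,"hand": 1}])

```text
time_s: 2.7
tcp_pos: [543.5, -33.0, 76.0]
tool_rot: [-1.582, 0.0, -1.574]
force: [-1.2, 0.1, 0.0]
grip_width: 1.002
```

```bash
python3 snap.py w3; python3 snap.py s3 scene
```

```text
2.7 [543.5  -33.02  75.97] [-1.5818e+00  1.0000e-04 -1.5740e+00] [-1.18  0.08  0.  ] 1.00153993508566
2.75 [546.05 -32.87  78.93] [-1.5755e+00 -2.0000e-04 -1.5737e+00] [ 0.01 -0.33 -0.11] 0.9956827480319737
```

View pics/w3.png

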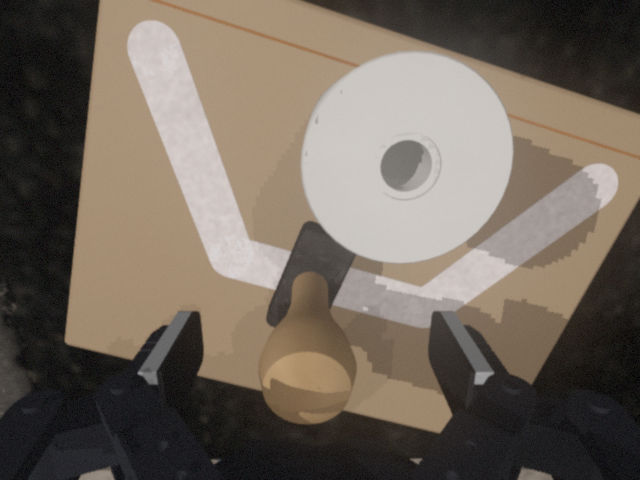

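View pics/s3.png

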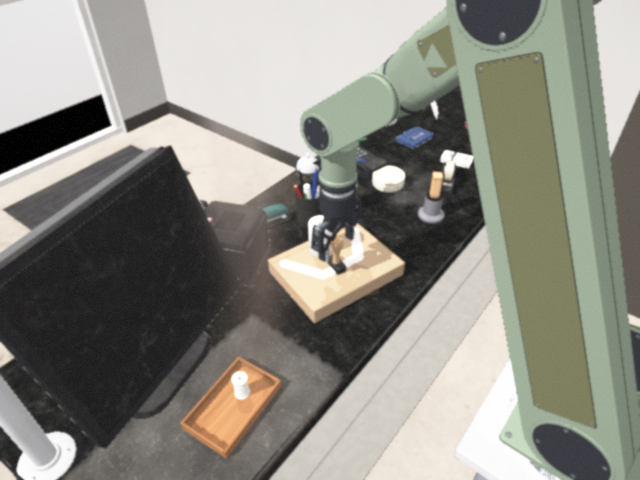

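Request:
drive_tool(series=[{"delta_pos": [-2.5,0,0],"roll": 0,"hand": 1},{"delta_pos": [-2.5,0,0],"roll": 0,"hand": 0.5},{"delta_pos": [-2.5,0,0],"roll": 0,"hand": 0.3},{"delta_pos": [-2.5,0,0],"roll": 0,"hand": 0},{"delta_pos": [-2.5,0,0],"roll": 0,"hand": 0}])

```text
time_s: 3.3
tcp_pos: [547.8, -28.3, 80.9]
tool_rot: [-1.57, -0.0, -1.571]
force: [-2.9, -1.4, 13.3]
grip_width: 0.337
```

Request:
drive_tool(series=[{"delta_pos": [0,0,0],"roll": 0,"hand": 0},{"delta_pos": [0,0,0],"roll": 0,"hand": 0},{"delta_pos": [0,0,0],"roll": 0,"hand": 0}])

```text
time_s: 3.6
tcp_pos: [547.9, -28.3, 81.0]
tool_rot: [-1.57, -0.0, -1.571]
force: [-1.1, -1.1, 6.1]
grip_width: 0.335
```

```bash
python3 snap.py w4
```

```text
3.6 [547.91 -28.34  81.04] [-1.5697e+00 -2.0000e-04 -1.5709e+00] [-1.06 -1.09  6.14] 0.334788289675553
```

View pics/w4.png

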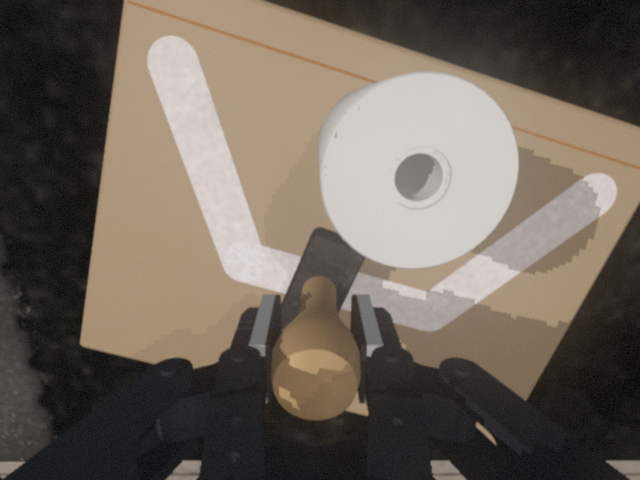

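Request:
drive_tool(series=[{"delta_pos": [0,-15,0],"roll": 0,"hand": 0},{"delta_pos": [0,-35,0],"roll": 0,"hand": 0},{"delta_pos": [0,-55,0],"roll": 0,"hand": 0},{"delta_pos": [0,-70,0],"roll": 0,"hand": 0},{"delta_pos": [0,-70,0],"roll": 0,"hand": 0}])

```text
time_s: 4.15
tcp_pos: [548.8, -28.3, 152.0]
tool_rot: [-1.567, -0.0, -1.571]
force: [1.3, -0.1, -1.7]
grip_width: 0.333
```

```bash
python3 snap.py w5;python3 snap.py s5 scene; python3 snap.py t5 top; python3 -c "
import cv2
a=cv2.imread('pics/s5.png')[170:330,240:400];cv2.imwrite('pics/s5c.png',cv2.resize(a,None,fx=3.5,fy=3.5))"
```

```text
4.15 [548.78 -28.35 151.98] [-1.5667e+00 -3.0000e-04 -1.5709e+00] [ 1.27 -0.1  -1.7 ] 0.33331041837548153
4.2 [547.85 -28.28 150.62] [-1.5694e+00 -1.0000e-04 -1.5709e+00] [ 0.36 -0.24 -0.48] 0.3337891435309805
4.25 [547.17 -28.26 149.71] [-1.5715 -0.     -1.5709] [-0.13 -0.2  -1.27] 0.32973540969502413
```

View pics/w5.png

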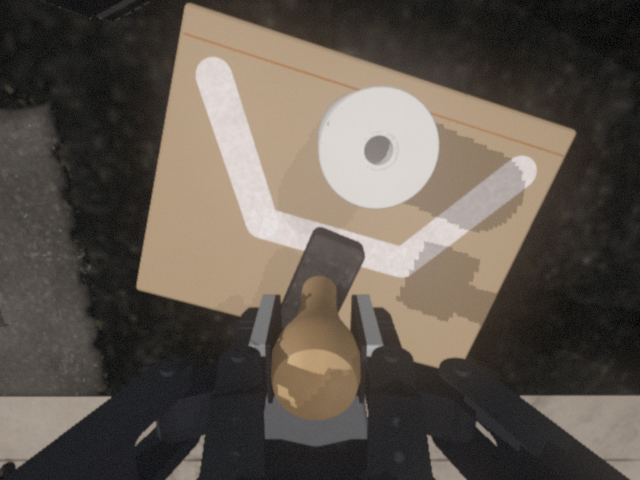

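View pics/s5c.png

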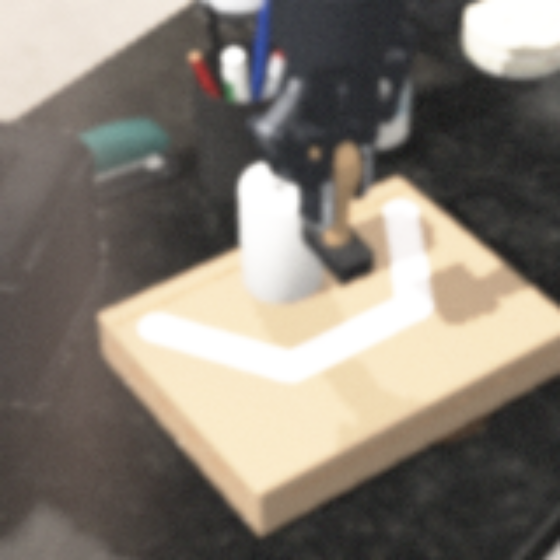

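```bash
python3 - <<'E'
from h import *;import pickle
np.set_printoptions(precision=0,suppress=True)
s,f=pickle.load(open('t5.pkl','rb'));C=cam(f)
for z in (0,100,200,300,400): print(z,onz(C,[(62,249),(148,240),(231,215),(187,112),(0,155)],z).tolist())
s,f=pickle.load(open('s5.pkl','rb'));C=cam(f)
for z in (0,50,100,300,400): print(z,onz(C,[(105,442),(228,290),(160,150),(0,265),(140,415),(208,345)],z).round().tolist())
E
python3 -c "
import cv2
a=cv2.imread('pics/t5.png')[90:340,0:260];cv2.imwrite('pics/t5c.png',cv2.resize(a,None,fx=3,fy=2.4))"
```

```text
0 [[568.1277181824045, 573.2344818347718, 0.0], [593.4522312422065, 376.8051876349674, 0.0], [657.1356338742011, 186.55587248253119, 0.0], [908.4147241967248, 304.17691013064905, 0.0], [789.3898691279435, 739.0754588643995, 0.0]]
100 [[557.117239498009, 524.8150611958011, 100.0], [580.3625235202014, 344.51328310550343, 100.0], [638.8173012363472, 169.8840866703019, 100.0], [869.4655198059207, 277.84803530216857, 100.0], [760.2130119594478, 677.0399274535745, 100.0]]
200 [[546.1067608136136, 476.39564055683036, 200.0], [567.2728157981965, 312.22137857603946, 200.0], [620.4989685984934, 153.2123008580726, 199.9999999999999], [830.5163154151165, 251.5191604736879, 200.0], [731.0361547909522, 615.0043960427496, 200.0000000000001]]
300 [[535.0962821292181, 427.97621991785957, 300.0], [554.1831080761915, 279.9294740465756, 300.0], [602.1806359606396, 136.5405150458433, 300.0], [791.5671110243123, 225.19028564520727, 300.0], [701.8592976224566, 552.9688646319246, 300.0]]
400 [[524.0858034448227, 379.5567992788888, 400.0], [541.0934003541865, 247.6375695171116, 400.0], [583.8623033227858, 119.868729233614, 400.0], [752.6179066335081, 198.86141081672665, 400.0], [672.6824404539609, 490.9333332210997, 400.0]]
0 [[622.0, 522.0, 0.0], [715.0, 146.0, 0.0], [1338.0, -143.0, 0.0], [1210.0, 429.0, 0.0], [616.0, 454.0, 0.0], [636.0, 276.0, 0.0]]
50 [[588.0, 527.0, 50.0], [675.0, 174.0, 50.0], [1260.0, -97.0, 50.0], [1140.0, 440.0, 50.0], [583.0, 463.0, 50.0], [601.0, 296.0, 50.0]]
100 [[555.0, 532.0, 100.0], [636.0, 202.0, 100.0], [1182.0, -51.0, 100.0], [1070.0, 450.0, 100.0], [550.0, 472.0, 100.0], [567.0, 316.0, 100.0]]
300 [[420.0, 551.0, 300.0], [478.0, 315.0, 300.0], [870.0, 133.0, 300.0], [790.0, 493.0, 300.0], [416.0, 508.0, 300.0], [429.0, 396.0, 300.0]]
400 [[353.0, 561.0, 400.0], [399.0, 371.0, 400.0], [714.0, 225.0, 400.0], [649.0, 514.0, 400.0], [350.0, 526.0, 400.0], [360.0, 436.0, 400.0]]
```

View pics/t5c.png

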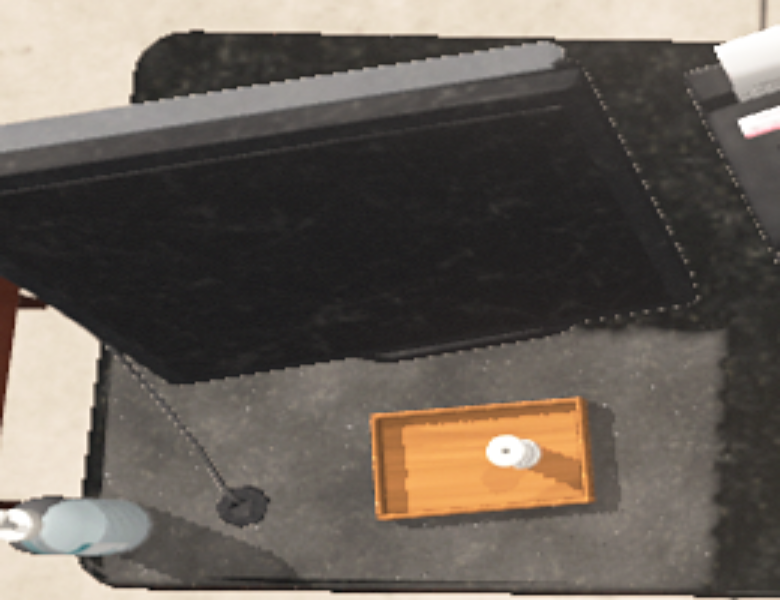

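Request:
drive_tool(series=[{"delta_pos": [-30,0,-6],"roll": 0,"hand": 0},{"delta_pos": [-75,0,-14],"roll": 0,"hand": 0},{"delta_pos": [-120,0,-22],"roll": 0,"hand": 0},{"delta_pos": [-165,0,-30],"roll": 0,"hand": 0},{"delta_pos": [-210,0,-38],"roll": 0,"hand": 0}])

```text
time_s: 4.8
tcp_pos: [508.4, 183.0, 148.9]
tool_rot: [-1.573, -0.001, -1.571]
force: [-0.1, 0.2, -0.5]
grip_width: 0.331
```

Request:
drive_tool(series=[{"delta_pos": [-40,0,-8],"roll": 0,"hand": 0},{"delta_pos": [-80,0,-14],"roll": 0,"hand": 0},{"delta_pos": [-115,0,-18],"roll": 0,"hand": 0},{"delta_pos": [-130,0,-20],"roll": 0,"hand": 0},{"delta_pos": [-130,0,-20],"roll": 0,"hand": 0}])

```text
time_s: 5.3
tcp_pos: [488.8, 312.9, 148.9]
tool_rot: [-1.573, -0.001, -1.568]
force: [0.3, -0.2, -0.6]
grip_width: 0.33
```

```bash
python3 snap.py w6; python3 go.py 486 375 150
```

```text
5.3 [488.84 312.9  148.93] [-1.5725e+00 -1.2000e-03 -1.5682e+00] [ 0.3  -0.21 -0.62] 0.3303315599948915
5.35 at [489.  311.4 149.1] yaw -1.569 delta [-63.6  -1.   -2.9] len 64.0
```

View pics/w6.png

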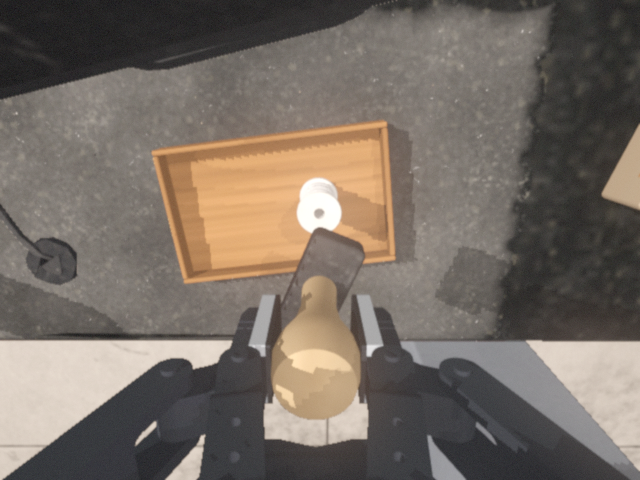

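```bash
python3 - <<'E'
from h import *;import pickle
np.set_printoptions(precision=1,suppress=True)
s,f=pickle.load(open('w6.pkl','rb'));C=cam(f,s)
P=onz(C,[(152,151),(387,122),(396,261),(186,283)],20);print(P,P.mean(0))
print('spool',onz(C,[(319,213)],52))
E
```

```text
[[538.7 423.2  20. ]
 [557.9 266.3  20. ]
 [459.2 253.6  20. ]
 [440.9 410.3  20. ]] [499.2 338.4  20. ]
spool [[504.7 311.   52. ]]
```

Request:
drive_tool(series=[{"delta_pos": [-40,0,-2],"roll": 0,"hand": 0},{"delta_pos": [-65,0,-3],"roll": 0,"hand": 0},{"delta_pos": [-65,35,-3],"roll": 0,"hand": 0},{"delta_pos": [-65,70,-3],"roll": 0,"hand": 0},{"delta_pos": [-65,85,-3],"roll": 0,"hand": 0}])

```text
time_s: 5.85
tcp_pos: [485.3, 373.3, 61.7]
tool_rot: [-1.576, -0.005, -1.572]
force: [-0.3, 0.8, -0.6]
grip_width: 0.332
```

Request:
drive_tool(series=[{"delta_pos": [0,0,0],"roll": 0,"hand": 0},{"delta_pos": [0,7,0],"roll": 0,"hand": 0},{"delta_pos": [0,14,0],"roll": 0,"hand": 0},{"delta_pos": [0,16,0],"roll": 0,"hand": 0},{"delta_pos": [0,16,0],"roll": 0,"hand": 0}])

```text
time_s: 6.35
tcp_pos: [486.8, 376.5, 49.4]
tool_rot: [-1.571, 0.0, -1.571]
force: [-0.4, -0.6, -0.5]
grip_width: 0.33
```

```bash
python3 snap.py w7; python3 snap.py s7 scene; python3 -c "
import cv2
a=cv2.imread('pics/s7.png')[320:480,160:320];cv2.imwrite('pics/s7c.png',cv2.resize(a,None,fx=3.5,fy=3.5))"
```

```text
6.35 [486.76 376.53  49.45] [-1.5705  0.     -1.5711] [-0.43 -0.62 -0.49] 0.3301836447627325
6.4 [486.83 376.73  49.67] [-1.5702e+00  3.0000e-04 -1.5710e+00] [-0.04 -0.23 -0.63] 0.33081487512134083
```

View pics/w7.png

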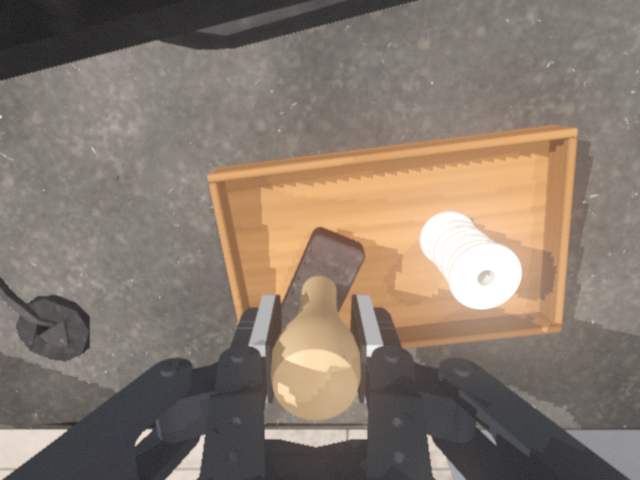

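View pics/s7c.png

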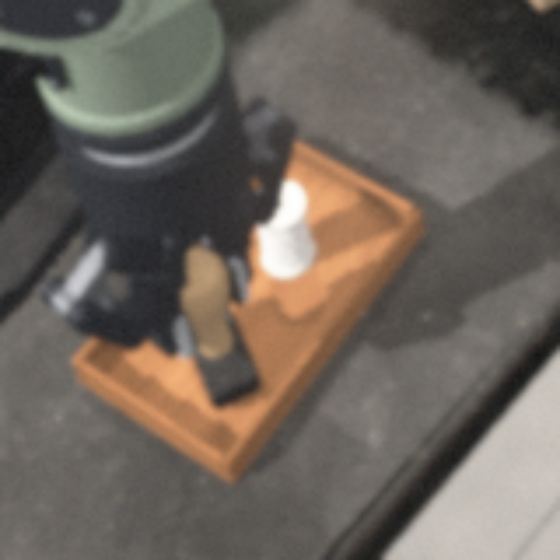

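Request:
drive_tool(series=[{"delta_pos": [0,0,6],"roll": 0,"hand": 0},{"delta_pos": [0,2,6],"roll": 0,"hand": 0},{"delta_pos": [0,4,6],"roll": 0,"hand": 0},{"delta_pos": [0,4.5,6],"roll": 0,"hand": 0},{"delta_pos": [0,4.5,6],"roll": 0,"hand": 0}])

```text
time_s: 6.95
tcp_pos: [492.8, 376.7, 45.1]
tool_rot: [-1.57, 0.0, -1.571]
force: [0.8, -0.3, 2.4]
grip_width: 0.332
```

Request:
drive_tool(series=[{"delta_pos": [0,0.5,0],"roll": 0,"hand": 0},{"delta_pos": [0,0.5,0],"roll": 0,"hand": 0.4},{"delta_pos": [0,0.5,0],"roll": 0,"hand": 0.55},{"delta_pos": [0,0.5,0],"roll": 0,"hand": 0.6},{"delta_pos": [0,0.5,0],"roll": 0,"hand": 0.6}])

```text
time_s: 7.45
tcp_pos: [492.5, 376.6, 44.0]
tool_rot: [-1.571, -0.0, -1.571]
force: [1.3, -0.9, 0.4]
grip_width: 0.6
```

```bash
python3 snap.py w8; python3 snap.py s8 scene; python3 -c "
import cv2
a=cv2.imread('pics/s8.png')[320:480,160:320];cv2.imwrite('pics/s8c.png',cv2.resize(a,None,fx=3.5,fy=3.5))"
```

```text
7.45 [492.5  376.61  43.99] [-1.5712e+00 -3.0000e-04 -1.5710e+00] [ 1.27 -0.86  0.41] 0.6000489284955649
7.5 [492.51 376.62  44.04] [-1.5711e+00 -3.0000e-04 -1.5710e+00] [-0.3   0.08  0.59] 0.5992179403524733
```

View pics/w8.png

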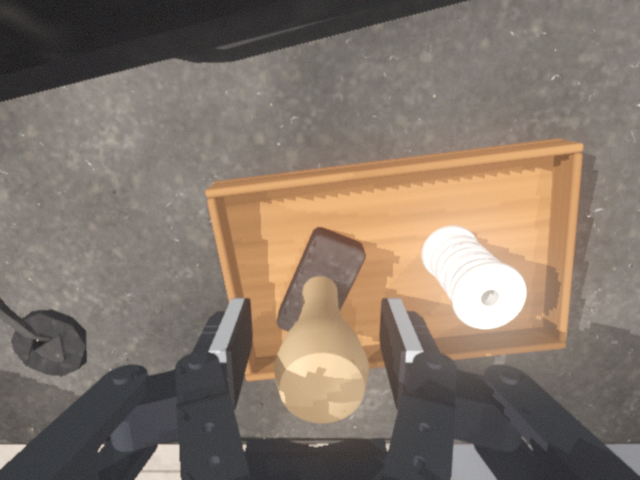

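View pics/s8c.png

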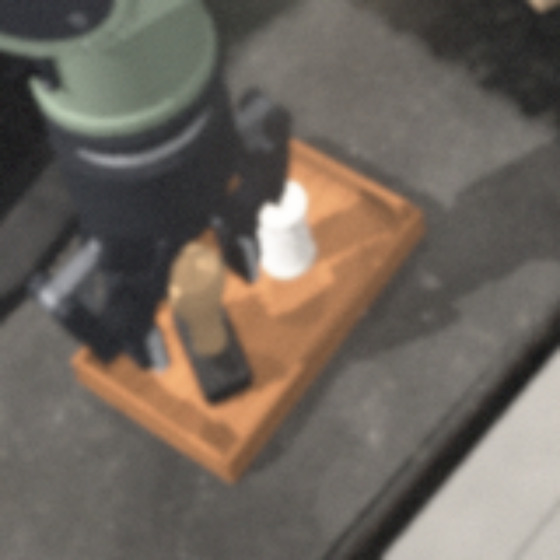

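Request:
drive_tool(series=[{"delta_pos": [0,-20,0],"roll": 0,"hand": 0.6},{"delta_pos": [0,-60,0],"roll": 0,"hand": 0.6},{"delta_pos": [0,-105,0],"roll": 0,"hand": 0.6},{"delta_pos": [0,-150,0],"roll": 0,"hand": 0.8},{"delta_pos": [35,-175,-2],"roll": 0,"hand": 0.8}])

```text
time_s: 8.05
tcp_pos: [492.2, 345.0, 223.3]
tool_rot: [-1.565, 0.006, -1.568]
force: [1.4, -0.0, 0.3]
grip_width: 0.802
```

Request:
drive_tool(series=[{"delta_pos": [45,0,0],"roll": 0,"hand": 0.8},{"delta_pos": [92,0,0],"roll": 0,"hand": 0.8},{"delta_pos": [140,0,0],"roll": 0,"hand": 0.8},{"delta_pos": [188,0,0],"roll": 0,"hand": 0.8},{"delta_pos": [236,0,0],"roll": 0,"hand": 0.8}])

```text
time_s: 8.55
tcp_pos: [490.2, 103.9, 219.4]
tool_rot: [-1.57, -0.0, -1.571]
force: [1.2, -0.8, 0.1]
grip_width: 0.794
```

Request:
drive_tool(series=[{"delta_pos": [48,0,0],"roll": -0.12,"hand": 0.8},{"delta_pos": [96,0,0],"roll": -0.24,"hand": 0.8},{"delta_pos": [144,0,0],"roll": -0.36,"hand": 0.8},{"delta_pos": [192,0,0],"roll": -0.48,"hand": 0.8},{"delta_pos": [240,0,0],"roll": -0.59,"hand": 0.8}])

```text
time_s: 9.05
tcp_pos: [490.1, -136.2, 219.5]
tool_rot: [-1.57, -0.0, -0.976]
force: [1.6, 0.2, 0.5]
grip_width: 0.801
```

```bash
python3 snap.py t9 top;python3 go.py 492 -374 215 -0.981
```

```text
9.05 [ 490.14 -136.2   219.48] [-1.5704e+00 -4.0000e-04 -9.7640e-01] [1.56 0.24 0.48] 0.801228447618254
9.1 at [ 490.4 -143.1  219.4] yaw -0.976 delta [ 192.1    6.  -128. ] len 231.0
roll 0.005
```

View pics/t9.png

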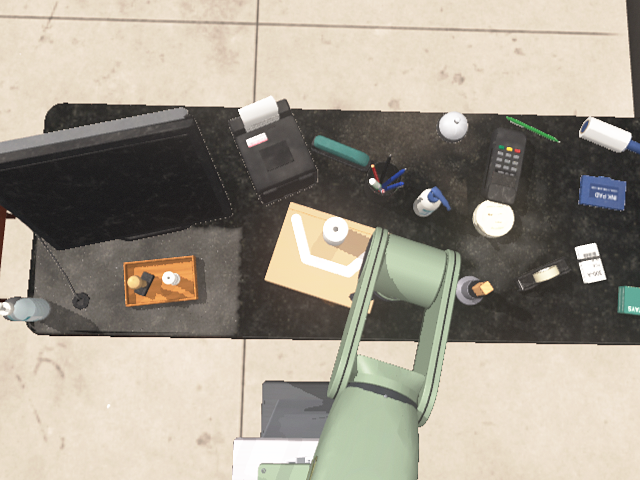

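Request:
drive_tool(series=[{"delta_pos": [38,0,-25],"roll": 0,"hand": 0.8},{"delta_pos": [76,0,-51],"roll": 0,"hand": 0.8},{"delta_pos": [115,0,-77],"roll": 0,"hand": 0.8},{"delta_pos": [155,0,-103],"roll": 0,"hand": 0.8},{"delta_pos": [192,0,-128],"roll": 0,"hand": 0.8}])

```text
time_s: 9.6
tcp_pos: [490.8, -366.9, 219.3]
tool_rot: [-1.571, -0.0, -0.982]
force: [1.0, -0.3, 0.4]
grip_width: 0.802
```

Request:
drive_tool(series=[{"delta_pos": [0,0,0],"roll": 0,"hand": 0.8},{"delta_pos": [0,0,0],"roll": 0,"hand": 0.8}])

```text
time_s: 9.8
tcp_pos: [490.6, -365.3, 218.7]
tool_rot: [-1.571, 0.001, -0.983]
force: [0.5, 0.3, 0.3]
grip_width: 0.802
```

```bash
python3 snap.py w10;python3 go.py 492 -374 215 -0.981
```

```text
9.8 [ 490.63 -365.35  218.68] [-1.5708e+00  1.4000e-03 -9.8320e-01] [0.52 0.31 0.35] 0.8017071109866094
9.85 at [ 490.7 -364.4  218.9] yaw -0.982 delta [ 8.7  3.9 -4.3] len 10.0
roll -0.001
```

View pics/w10.png

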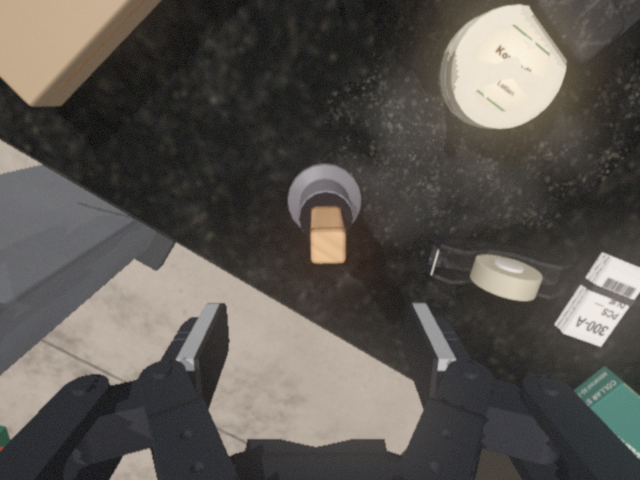

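```bash
python3 - <<'E'
from h import *;import pickle
np.set_printoptions(precision=1,suppress=True)
s,f=pickle.load(open('w10.pkl','rb'));C=cam(f,s)
im=f['pixels'];hsv=cv2.cvtColor(im,cv2.COLOR_RGB2HSV)
m=((hsv[...,0]<25)&(hsv[...,1]>80)&(hsv[...,2]>205)).astype(np.uint8)
m[:200]=0;m[280:]=0;m[:,:280]=0;m[:,370:]=0
k,_=cv2.findContours(m,0,1);k=max(k,key=cv2.contourArea);r=cv2.minAreaRect(k);print(r,cv2.contourArea(k))
P=onz(C,cv2.boxPoints(r),130);print(P,P.mean(0))
for i in range(4):
  d=P[i]-P[i-1];print(np.hypot(*d[:2]),np.degrees(np.arctan2(d[1],d[0]))%90)
cv2.imwrite('pics/w10c.png',cv2.resize(im[150:280,270:380][:,:,::-1],None,fx=5,fy=5,interpolation=2))
E
```

```text
((327.5, 246.0), (30.0, 31.0), 90.0) 870.5
[[ 495.1 -359.4  130. ]
 [ 505.7 -375.2  130. ]
 [ 489.4 -386.6  130. ]
 [ 478.6 -370.4  130. ]] [ 492.2 -372.9  130. ]
19.820323454578883 33.52940116398003
18.96868805255647 33.71520541716071
19.822837048094954 34.95794841090887
19.462886066069007 33.72122521441486
```

View pics/w10c.png

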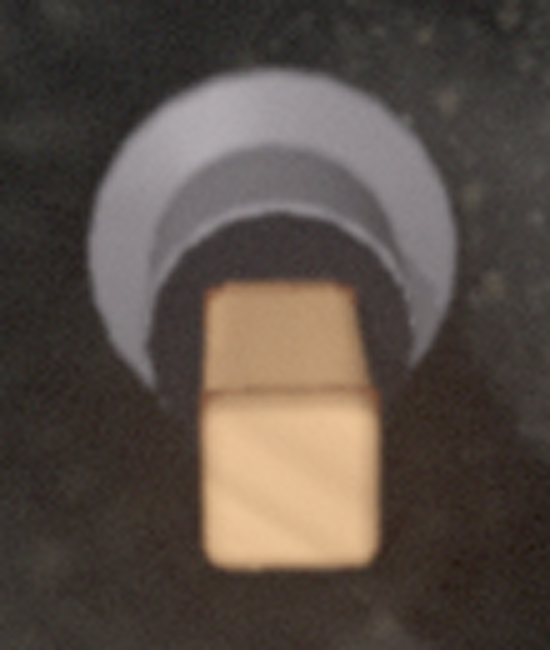

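Request:
drive_tool(series=[{"delta_pos": [8.4,20,-3.7],"roll": 0,"hand": 0.8},{"delta_pos": [8.4,60,-3.7],"roll": 0,"hand": 0.8},{"delta_pos": [8.4,100,-3.7],"roll": 0,"hand": 0.8},{"delta_pos": [8.4,121,-3.7],"roll": 0,"hand": 0.8},{"delta_pos": [8.4,121,-3.7],"roll": 0,"hand": 0.8}])

```text
time_s: 10.35
tcp_pos: [490.9, -370.7, 95.2]
tool_rot: [-1.573, 0.008, -0.979]
force: [0.3, 0.7, 0.7]
grip_width: 0.804
```

Request:
drive_tool(series=[{"delta_pos": [0,0,0],"roll": 0,"hand": 0.8}])

```text
time_s: 10.45
tcp_pos: [493.2, -373.1, 99.2]
tool_rot: [-1.57, -0.001, -0.98]
force: [0.6, -0.1, 0.4]
grip_width: 0.802
```

```bash
python3 snap.py w11;python3 go.py 492.2 -373.3 98 -0.982
```

```text
10.45 [ 493.24 -373.14   99.21] [-1.5704e+00 -7.0000e-04 -9.7960e-01] [ 0.64 -0.12  0.4 ] 0.8018636136199941
10.5 at [ 493.7 -373.8  100.1] yaw -0.98 delta [-1.3  2.1 -1. ] len 3.0
roll 0.002
```

View pics/w11.png

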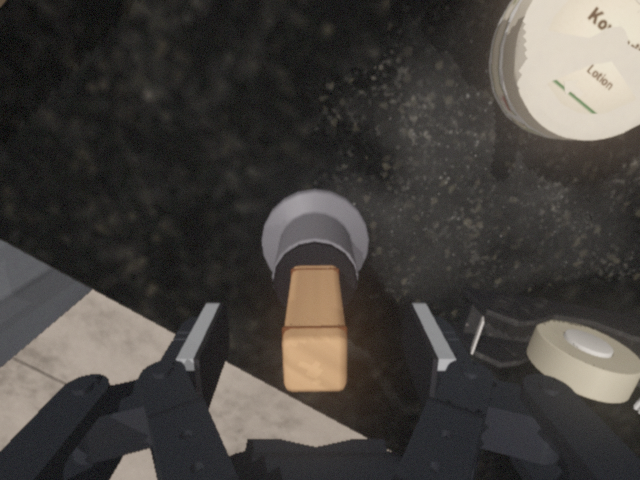

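Request:
drive_tool(series=[{"delta_pos": [-0.5,1,-0.5],"roll": 0,"hand": 0.5},{"delta_pos": [-0.5,1,-0.5],"roll": 0,"hand": 0.3},{"delta_pos": [-0.5,1,-0.5],"roll": 0,"hand": 0},{"delta_pos": [-0.5,1,-0.5],"roll": 0,"hand": 0},{"delta_pos": [-0.5,1,-0.5],"roll": 0,"hand": 0}])

```text
time_s: 11.0
tcp_pos: [492.1, -374.2, 98.3]
tool_rot: [-1.57, -0.001, -0.981]
force: [-1.6, 1.6, 5.1]
grip_width: 0.25
```

Request:
drive_tool(series=[{"delta_pos": [0,0,0],"roll": 0,"hand": 0},{"delta_pos": [0,0,0],"roll": 0,"hand": 0},{"delta_pos": [0,0,0],"roll": 0,"hand": 0}])

```text
time_s: 11.3
tcp_pos: [492.1, -374.2, 98.3]
tool_rot: [-1.57, -0.001, -0.981]
force: [-0.9, 0.8, 5.6]
grip_width: 0.252
```

```bash
python3 snap.py w12
```

```text
11.3 [ 492.1  -374.21   98.31] [-1.5704e+00 -1.2000e-03 -9.8120e-01] [-0.94  0.79  5.6 ] 0.2522551696268005
```

View pics/w12.png

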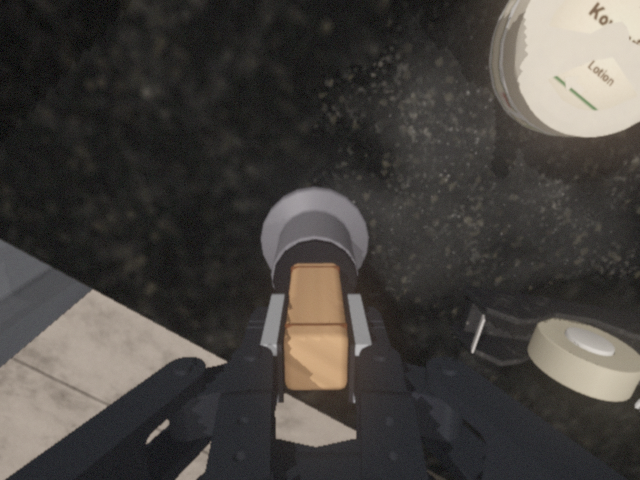

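Request:
drive_tool(series=[{"delta_pos": [0,-15,0],"roll": 0,"hand": 0},{"delta_pos": [0,-35,0],"roll": 0,"hand": 0},{"delta_pos": [0,-60,0],"roll": 0,"hand": 0},{"delta_pos": [0,-85,0],"roll": 0,"hand": 0},{"delta_pos": [0,-105,0],"roll": 0,"hand": 0}])

```text
time_s: 11.85
tcp_pos: [491.9, -374.1, 203.3]
tool_rot: [-1.571, -0.001, -0.981]
force: [0.0, 0.2, -0.9]
grip_width: 0.245
```

Request:
drive_tool(series=[{"delta_pos": [0,-105,0],"roll": 0,"hand": 0},{"delta_pos": [0,-105,0],"roll": 0,"hand": 0}])

```text
time_s: 12.05
tcp_pos: [491.2, -373.6, 302.4]
tool_rot: [-1.572, 0.003, -0.981]
force: [1.4, -1.1, -1.1]
grip_width: 0.25
```

```bash
python3 snap.py w13;python3 snap.py s13 scene; python3 go.py 500 -100 203; python3 -c "
import cv2
a=cv2.imread('pics/s13.png')[100:260,340:500];cv2.imwrite('pics/s13c.png',cv2.resize(a,None,fx=3.5,fy=3.5))"
```

```text
12.05 [ 491.17 -373.57  302.37] [-1.5719  0.0032 -0.9811] [ 1.44 -1.06 -1.05] 0.24982187969933498
12.1 [ 494.13 -375.87  313.04] [-1.5661 -0.0148 -0.9812] [ 3.22 -2.14  5.42] 0.24309742921630237
12.15 at [ 494.2 -375.9  310.1] yaw -0.981 delta [-227.6  104.6  157.8] len 296.0
```

View pics/w13.png

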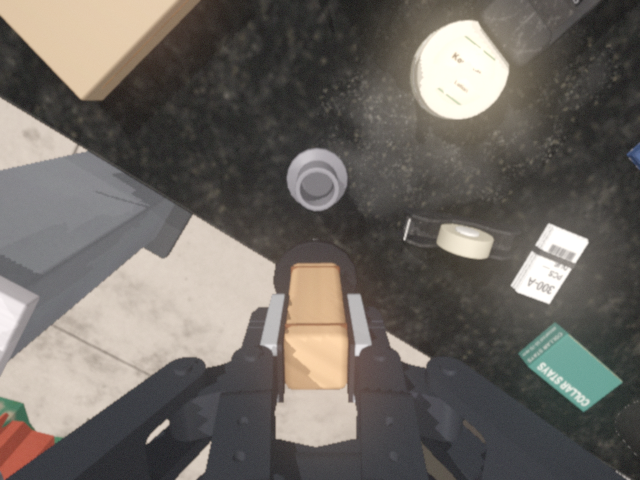

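View pics/s13c.png

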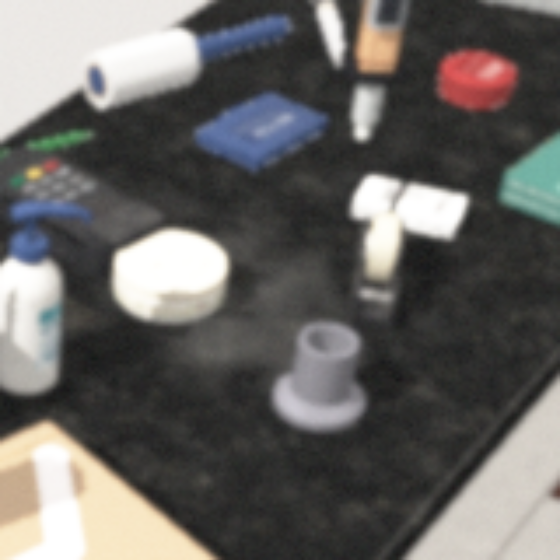

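Request:
drive_tool(series=[{"delta_pos": [-20,0,28],"roll": 0,"hand": 0},{"delta_pos": [-46,0,64],"roll": 0,"hand": 0},{"delta_pos": [-72,0,100],"roll": 0,"hand": 0},{"delta_pos": [-98,0,137],"roll": 0,"hand": 0},{"delta_pos": [-124,0,173],"roll": 0,"hand": 0}])

```text
time_s: 12.65
tcp_pos: [566.7, -173.0, 301.0]
tool_rot: [-1.572, 0.001, -0.981]
force: [0.3, -0.3, -0.1]
grip_width: 0.249
```

Request:
drive_tool(series=[{"delta_pos": [-26,10,36],"roll": 0,"hand": 0},{"delta_pos": [-52,25,72],"roll": 0,"hand": 0},{"delta_pos": [-78,40,108],"roll": 0,"hand": 0},{"delta_pos": [-104,60,144],"roll": 0,"hand": 0},{"delta_pos": [-129,80,180],"roll": 0,"hand": 0}])

```text
time_s: 13.15
tcp_pos: [644.5, 34.4, 220.5]
tool_rot: [-1.572, 0.0, -0.981]
force: [1.0, -0.2, -0.5]
grip_width: 0.25
```

Request:
drive_tool(series=[{"delta_pos": [0,0,0],"roll": 0,"hand": 0},{"delta_pos": [0,0,0],"roll": 0,"hand": 0}])

```text
time_s: 13.35
tcp_pos: [643.9, 33.3, 220.3]
tool_rot: [-1.574, 0.001, -0.979]
force: [0.9, -0.4, -1.6]
grip_width: 0.249
```

```bash
python3 snap.py w14;python3 go.py 645 33.2 150 -0.981;python3 snap.py s14 scene;python3 -c "
import cv2
a=cv2.imread('pics/s14.png')[120:320,240:440];cv2.imwrite('pics/s14c.png',cv2.resize(a,None,fx=3,fy=3))"
```

```text
13.35 [643.92  33.32 220.31] [-1.5742e+00  1.2000e-03 -9.7900e-01] [ 0.87 -0.44 -1.62] 0.24936740991062964
13.4 at [644.2  32.3 221.5] yaw -0.981 delta [-0.3 71.5  1.3] len 71.0
roll 0.0
13.4 [644.18  32.29 221.47] [-1.5725e+00  1.0000e-04 -9.8050e-01] [0.26 0.12 0.61] 0.24566981354834322
```

View pics/w14.png

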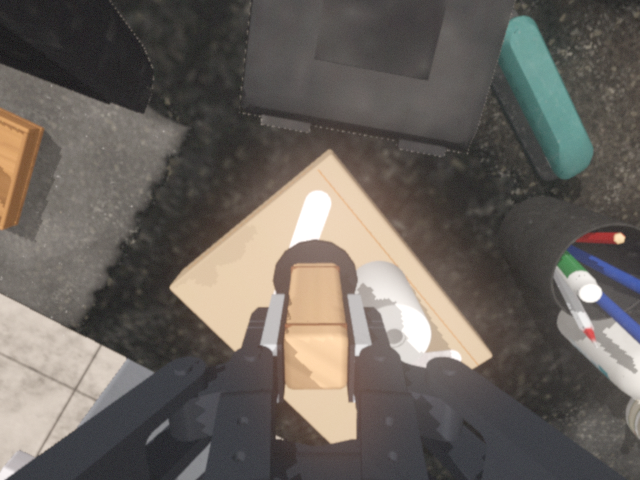

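View pics/s14c.png

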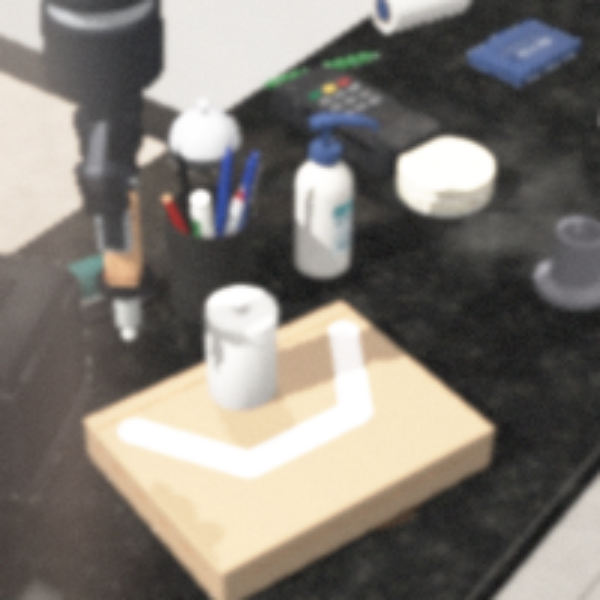

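```bash
python3 - <<'E'
from h import *;import pickle
np.set_printoptions(precision=1,suppress=True)
s,f=pickle.load(open('s14.pkl','rb'));C=cam(f)
print(proj(C,[[644.2,32.3,221.5-88.3],[644.2,32.3,223]]))
# collar centre in wrist frame
s,f=pickle.load(open('w14.pkl','rb'));C=cam(f,s);R=Rt(s)
# collar left/right extremes at row ~278 -> top of collar
for z in (-32.5,): 
  p=onz(C,[(274,278),(357,278)],s['tcp_pos'][2]+.8+z); print(((p-s['tcp_pos'])@R))
E
```

```text
[[281.3 231.6]
 [278.6 197.7]]
[[-20.1  31.7   2. ]
 [ 19.8  31.7   2. ]]
```

Request:
drive_tool(series=[{"delta_pos": [0,25,1],"roll": 0,"hand": 0},{"delta_pos": [0,50,1],"roll": 0,"hand": 0},{"delta_pos": [0,70,1],"roll": 0,"hand": 0},{"delta_pos": [0,80,1],"roll": 0,"hand": 0},{"delta_pos": [0,83,1],"roll": 0,"hand": 0}])

```text
time_s: 13.95
tcp_pos: [644.9, 31.9, 138.9]
tool_rot: [-1.572, 0.0, -0.983]
force: [0.4, -0.3, -1.0]
grip_width: 0.249
```

Request:
drive_tool(series=[{"delta_pos": [0,0,0],"roll": 0,"hand": 0},{"delta_pos": [0,0,0],"roll": 0,"hand": 0}])

```text
time_s: 14.15
tcp_pos: [646.1, 32.8, 140.7]
tool_rot: [-1.569, -0.001, -0.981]
force: [1.0, 0.7, -1.4]
grip_width: 0.247
```

```bash
python3 snap.py w15;python3 go.py 645 33.2 128 -0.981;python3 snap.py s15 scene;python3 -c "
import cv2
a=cv2.imread('pics/s15.png')[180:320,250:390];cv2.imwrite('pics/s15c.png',cv2.resize(a,None,fx=4,fy=4))"
```

```text
14.15 [646.13  32.83 140.73] [-1.5686e+00 -1.5000e-03 -9.8150e-01] [ 1.03  0.65 -1.41] 0.24685225120525453
14.2 at [646.1  33.  140.7] yaw -0.981 delta [-0.8 12.7 -0.8] len 13.0
roll -0.0
14.2 [646.1   33.01 140.73] [-1.5686e+00 -1.5000e-03 -9.8120e-01] [ 0.31 -0.04 -0.76] 0.2459138704879867
```

View pics/s15c.png

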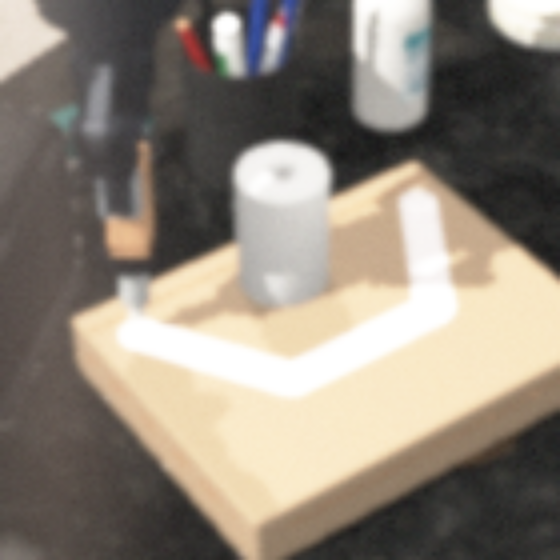

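View pics/w15.png

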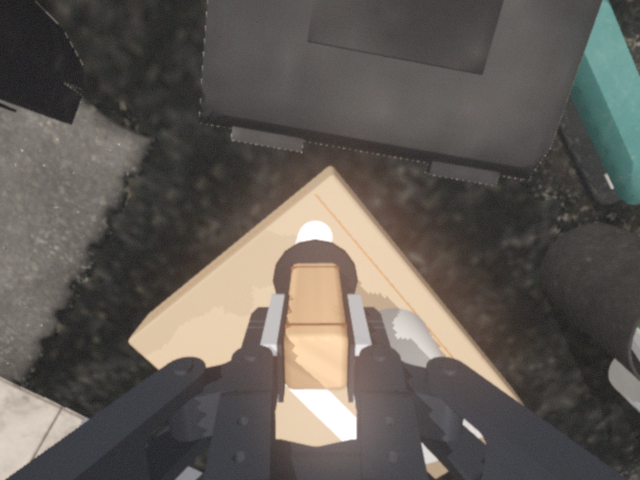

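Request:
drive_tool(series=[{"delta_pos": [-0.5,4,-0.5],"roll": 0,"hand": 0},{"delta_pos": [-0.5,8,-0.5],"roll": 0,"hand": 0},{"delta_pos": [-0.5,11,-0.5],"roll": 0,"hand": 0},{"delta_pos": [-0.5,13.5,-0.5],"roll": 0,"hand": 0},{"delta_pos": [-0.5,15.5,-0.5],"roll": 0,"hand": 0}])

```text
time_s: 14.75
tcp_pos: [644.5, 33.4, 123.7]
tool_rot: [-1.571, 0.0, -0.981]
force: [-1.5, -0.1, 1.1]
grip_width: 0.252
```

Request:
drive_tool(series=[{"delta_pos": [0,1,0],"roll": 0,"hand": 0},{"delta_pos": [0,1.5,0],"roll": 0,"hand": 0},{"delta_pos": [0,1.5,0],"roll": 0,"hand": 0}])

```text
time_s: 15.05
tcp_pos: [644.5, 33.4, 122.4]
tool_rot: [-1.571, 0.0, -0.981]
force: [-0.4, -0.0, 1.3]
grip_width: 0.25
```

```bash
python3 snap.py w16;python3 go.py 645 33.2 123.5 -0.981;python3 snap.py s16 scene;python3 -c "
import cv2
a=cv2.imread('pics/s16.png')[180:320,250:390];cv2.imwrite('pics/s16c.png',cv2.resize(a,None,fx=4,fy=4))
from workcell import manip
for i in range(1): print(manip.sense()['force'])"
```

```text
15.05 [644.52  33.41 122.44] [-1.5709e+00  1.0000e-04 -9.8090e-01] [-0.41 -0.    1.33] 0.24991049698338508
15.1 at [644.6  33.4 122.5] yaw -0.981 delta [ 0.4 -1.   0.3] len 1.0
roll 0.0
15.1 [644.55  33.39 122.5 ] [-1.5708e+00  1.0000e-04 -9.8100e-01] [-1.06  0.43  2.4 ] 0.2447698509620809
[-0.54485488  0.83889955  0.84858918]
```

View pics/s16c.png

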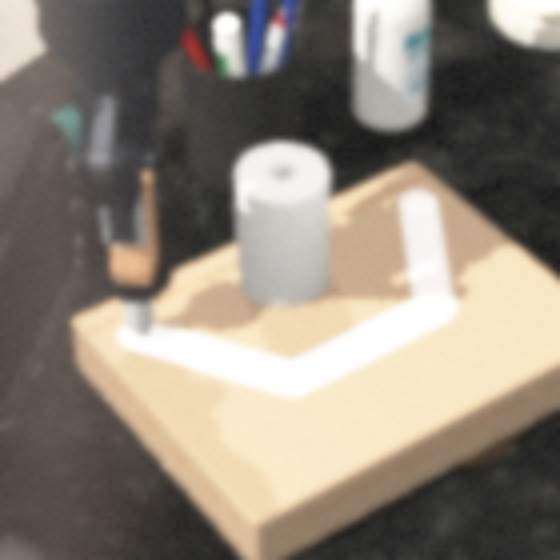

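Request:
drive_tool(series=[{"delta_pos": [-0.8,0,-2.4],"roll": 0,"hand": 0},{"delta_pos": [-2.2,0,-6.7],"roll": 0,"hand": 0},{"delta_pos": [-3.7,0,-11.4],"roll": 0,"hand": 0},{"delta_pos": [-5.2,0,-16.2],"roll": 0,"hand": 0},{"delta_pos": [-6.8,0,-21],"roll": 0,"hand": 0}])

```text
time_s: 15.65
tcp_pos: [623.3, 27.1, 122.6]
tool_rot: [-1.57, -0.001, -0.981]
force: [1.3, 0.7, 0.9]
grip_width: 0.25
```

Request:
drive_tool(series=[{"delta_pos": [-1.5,0,-4.8],"roll": 0,"hand": 0},{"delta_pos": [-3.1,0,-9.5],"roll": 0,"hand": 0},{"delta_pos": [-4.6,0,-14.3],"roll": 0,"hand": 0},{"delta_pos": [-6.2,0,-19],"roll": 0,"hand": 0},{"delta_pos": [-7.7,0,-23.8],"roll": 0,"hand": 0}])

```text
time_s: 16.15
tcp_pos: [599.0, 20.3, 122.3]
tool_rot: [-1.571, -0.0, -0.981]
force: [1.3, 0.9, 0.6]
grip_width: 0.252
```

```bash
python3 go.py 554.2 7.8 122.5 -0.981;python3 -c "
from workcell import manip
print(manip.sense()['force'])"
```

```text
16.15 at [599.   20.3 122.3] yaw -0.981 delta [-14.5  -0.2 -44.2] len 46.0
roll -0.0
[1.29792383 0.89748985 0.64064664]
```

Request:
drive_tool(series=[{"delta_pos": [-1.5,0,-4.8],"roll": 0,"hand": 0},{"delta_pos": [-3.1,0,-9.5],"roll": 0,"hand": 0},{"delta_pos": [-4.6,0,-14.3],"roll": 0,"hand": 0},{"delta_pos": [-6.2,0,-19],"roll": 0,"hand": 0},{"delta_pos": [-7.7,0,-23.8],"roll": 0,"hand": 0}])

```text
time_s: 16.65
tcp_pos: [574.9, 13.5, 122.3]
tool_rot: [-1.571, -0.0, -0.981]
force: [2.2, 0.3, 1.2]
grip_width: 0.249
```

Request:
drive_tool(series=[{"delta_pos": [-1.6,0,-4.8],"roll": 0,"hand": 0},{"delta_pos": [-3.2,0,-9.6],"roll": 0,"hand": 0},{"delta_pos": [-4.8,0,-14.4],"roll": 0,"hand": 0},{"delta_pos": [-6.2,0,-18.5],"roll": 0,"hand": 0},{"delta_pos": [-6.8,0,-20.4],"roll": 0,"hand": 0}])

```text
time_s: 17.15
tcp_pos: [553.9, 7.8, 122.3]
tool_rot: [-1.571, 0.0, -0.981]
force: [2.6, 1.3, 2.1]
grip_width: 0.248
```

```bash
python3 snap.py s17 scene;python3 snap.py t17 top;python3 go.py 526.0 -88.2 122.5 -0.981; python3 -c "
import cv2
a=cv2.imread('pics/s17.png')[180:320,250:390];cv2.imwrite('pics/s17c.png',cv2.resize(a,None,fx=4,fy=4))"
```

```text
17.15 [553.88   7.78 122.28] [-1.5713e+00  2.0000e-04 -9.8100e-01] [2.57 1.26 2.09] 0.24814756921497888
17.2 [553.56   7.74 122.23] [-1.572e+00  6.000e-04 -9.811e-01] [0.46 0.53 2.49] 0.24896761997951902
17.25 at [553.5   7.7 122.1] yaw -0.981 delta [ 64.4  -0.3 -76.2] len 100.0
roll 0.0
```

View pics/s17c.png

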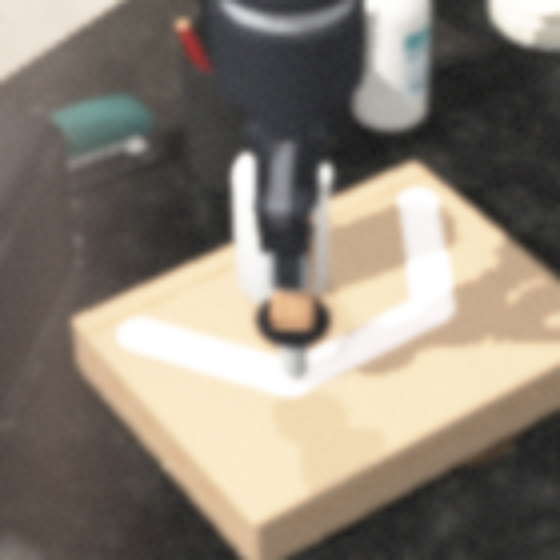

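Request:
drive_tool(series=[{"delta_pos": [1.6,0,-1.9],"roll": 0,"hand": 0},{"delta_pos": [4.6,0,-5.4],"roll": 0,"hand": 0},{"delta_pos": [7.8,0,-9.2],"roll": 0,"hand": 0},{"delta_pos": [11,0,-13],"roll": 0,"hand": 0},{"delta_pos": [14.2,0,-16.8],"roll": 0,"hand": 0}])

```text
time_s: 17.75
tcp_pos: [548.3, -13.7, 122.3]
tool_rot: [-1.571, 0.0, -0.981]
force: [0.5, 1.5, 1.6]
grip_width: 0.25
```

Request:
drive_tool(series=[{"delta_pos": [3.2,0,-3.8],"roll": 0,"hand": 0},{"delta_pos": [6.4,0,-7.6],"roll": 0,"hand": 0},{"delta_pos": [9.7,0,-11.5],"roll": 0,"hand": 0},{"delta_pos": [12.9,0,-15.3],"roll": 0,"hand": 0},{"delta_pos": [16.1,0,-19.1],"roll": 0,"hand": 0}])

```text
time_s: 18.25
tcp_pos: [541.4, -37.7, 122.3]
tool_rot: [-1.571, -0.0, -0.981]
force: [1.0, 2.1, 1.8]
grip_width: 0.245
```

Request:
drive_tool(series=[{"delta_pos": [3.2,0,-3.8],"roll": 0,"hand": 0},{"delta_pos": [6.4,0,-7.6],"roll": 0,"hand": 0},{"delta_pos": [9.7,0,-11.5],"roll": 0,"hand": 0},{"delta_pos": [12.9,0,-15.3],"roll": 0,"hand": 0},{"delta_pos": [16.1,0,-19.1],"roll": 0,"hand": 0}])

```text
time_s: 18.75
tcp_pos: [534.5, -61.6, 122.3]
tool_rot: [-1.571, -0.0, -0.981]
force: [0.7, 3.0, 1.5]
grip_width: 0.245
```

```bash
python3 go.py 526.0 -88.2 122.5 -0.981
```

```text
18.75 at [534.5 -61.6 122.3] yaw -0.981 delta [ 17.4  -0.2 -21.8] len 28.0
roll 0.0
```

Request:
drive_tool(series=[{"delta_pos": [3.6,0,-4.5],"roll": 0,"hand": 0},{"delta_pos": [7.4,0,-9.2],"roll": 0,"hand": 0},{"delta_pos": [11.2,0,-14],"roll": 0,"hand": 0},{"delta_pos": [15,0,-18.8],"roll": 0,"hand": 0},{"delta_pos": [17.4,0,-21.8],"roll": 0,"hand": 0}])

```text
time_s: 19.25
tcp_pos: [526.0, -88.5, 122.3]
tool_rot: [-1.571, -0.0, -0.981]
force: [0.7, 2.2, 1.0]
grip_width: 0.248
```

Request:
drive_tool(series=[{"delta_pos": [0,0,0],"roll": 0,"hand": 0}])

```text
time_s: 19.35
tcp_pos: [525.8, -89.2, 122.3]
tool_rot: [-1.573, -0.001, -0.981]
force: [-0.8, -1.6, 1.3]
grip_width: 0.249
```

```bash
python3 snap.py s18 scene;python3 go.py 588.5 -159 122.5 -0.981; python3 -c "
import cv2
a=cv2.imread('pics/s18.png')[180:320,250:390];cv2.imwrite('pics/s18c.png',cv2.resize(a,None,fx=4,fy=4))"
```

```text
19.35 [525.78 -89.19 122.29] [-1.5725e+00 -1.4000e-03 -9.8060e-01] [-0.76 -1.55  1.3 ] 0.24861458153925325
19.4 at [525.8 -89.1 122.3] yaw -0.98 delta [93.  -0.1 13.1] len 94.0
roll 0.001
```

View pics/s18c.png

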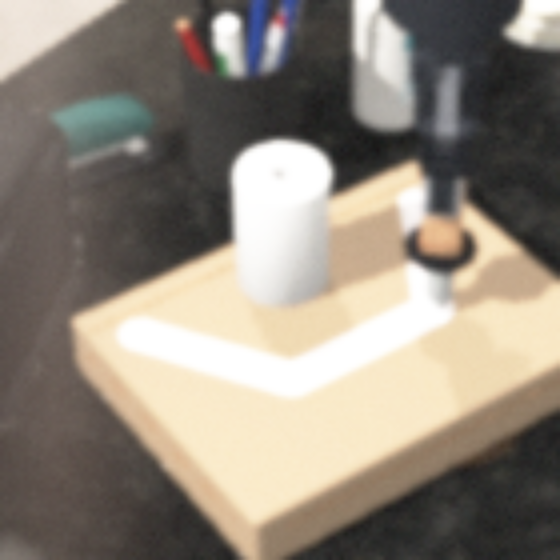

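```bash
python3 - <<'E'
from h import *;import pickle
np.set_printoptions(precision=0,suppress=True)
s,f=pickle.load(open('t9.pkl','rb'));C=cam(f);im=f['pixels']
print('lotion shoulder',onz(C,[(425,203),(415,205),(436,190)],110),onz(C,[(432,194)],155),'pot',onz(C,[(388,178)],90))
cv2.imwrite('pics/t9c.png',cv2.resize(im[145:245,350:460][:,:,::-1],None,fx=5,fy=5,interpolation=2))
E
```

```text
lotion shoulder [[ 673. -250.  110.]
 [ 668. -229.  110.]
 [ 703. -275.  110.]] [[ 683. -256.  155.]] pot [[ 732. -172.   90.]]
```

View pics/t9c.png

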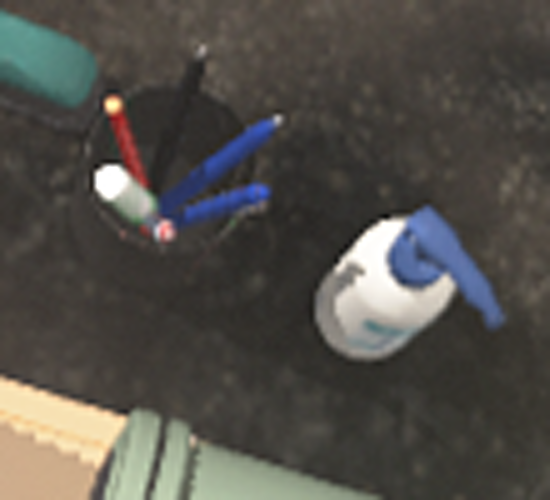

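Request:
drive_tool(series=[{"delta_pos": [2.5,0,0.3],"roll": 0,"hand": 0},{"delta_pos": [7,0,1],"roll": 0,"hand": 0},{"delta_pos": [12,0,1.7],"roll": 0,"hand": 0},{"delta_pos": [17,0,2.4],"roll": 0,"hand": 0},{"delta_pos": [22,0,3.1],"roll": 0,"hand": 0}])

```text
time_s: 19.9
tcp_pos: [541.3, -104.6, 122.2]
tool_rot: [-1.571, 0.0, -0.981]
force: [-1.2, 1.1, 1.8]
grip_width: 0.251
```

Request:
drive_tool(series=[{"delta_pos": [5,0,0.7],"roll": 0,"hand": 0},{"delta_pos": [10,0,1.4],"roll": 0,"hand": 0},{"delta_pos": [15,0,2.1],"roll": 0,"hand": 0},{"delta_pos": [20,0,2.8],"roll": 0,"hand": 0},{"delta_pos": [25,0,3.5],"roll": 0,"hand": 0}])

```text
time_s: 20.4
tcp_pos: [558.1, -123.5, 122.3]
tool_rot: [-1.571, -0.0, -0.981]
force: [-0.9, 1.6, 1.0]
grip_width: 0.245
```

Request:
drive_tool(series=[{"delta_pos": [5,0,0.7],"roll": 0,"hand": 0},{"delta_pos": [10,0,1.4],"roll": 0,"hand": 0},{"delta_pos": [15,0,2.1],"roll": 0,"hand": 0},{"delta_pos": [20,0,2.8],"roll": 0,"hand": 0},{"delta_pos": [25,0,3.5],"roll": 0,"hand": 0}])

```text
time_s: 20.9
tcp_pos: [574.9, -142.4, 122.3]
tool_rot: [-1.571, -0.0, -0.981]
force: [-0.8, 1.6, 1.9]
grip_width: 0.249
```

```bash
python3 go.py 588.5 -159 122.5 -0.981
```

```text
20.9 at [ 574.9 -142.4  122.3] yaw -0.981 delta [21.4 -0.2  2. ] len 21.0
roll 0.0
```

Request:
drive_tool(series=[{"delta_pos": [5,0,0.5],"roll": 0,"hand": 0},{"delta_pos": [10,0,1],"roll": 0,"hand": 0},{"delta_pos": [15,0,1.5],"roll": 0,"hand": 0},{"delta_pos": [19,0,1.8],"roll": 0,"hand": 0},{"delta_pos": [21.4,0,2],"roll": 0,"hand": 0}])

```text
time_s: 21.4
tcp_pos: [588.6, -159.1, 122.3]
tool_rot: [-1.571, -0.0, -0.981]
force: [-1.1, 1.2, 1.9]
grip_width: 0.248
```

Request:
drive_tool(series=[{"delta_pos": [0.3,0,0],"roll": 0,"hand": 0},{"delta_pos": [0.3,0,0],"roll": 0,"hand": 0}])

```text
time_s: 21.6
tcp_pos: [588.9, -159.6, 122.5]
tool_rot: [-1.57, -0.002, -0.981]
force: [-0.6, -0.5, 1.7]
grip_width: 0.249
```

```bash
python3 snap.py s19 scene;python3 snap.py w19;python3 go.py 588.5 -159 122.5 -0.981; python3 -c "
import cv2
a=cv2.imread('pics/s19.png')[180:320,250:390];cv2.imwrite('pics/s19c.png',cv2.resize(a,None,fx=4,fy=4))"
```

```text
21.6 [ 588.91 -159.58  122.54] [-1.5703 -0.002  -0.9808] [-0.59 -0.46  1.68] 0.24876606769485848
21.65 [ 588.9  -159.53  122.56] [-1.5703 -0.002  -0.9807] [-0.3  -1.14  1.06] 0.2508762739716323
21.7 at [ 588.9 -159.5  122.6] yaw -0.981 delta [-0.6  0.1 -0.1] len 1.0
roll 0.0
```

View pics/s19c.png

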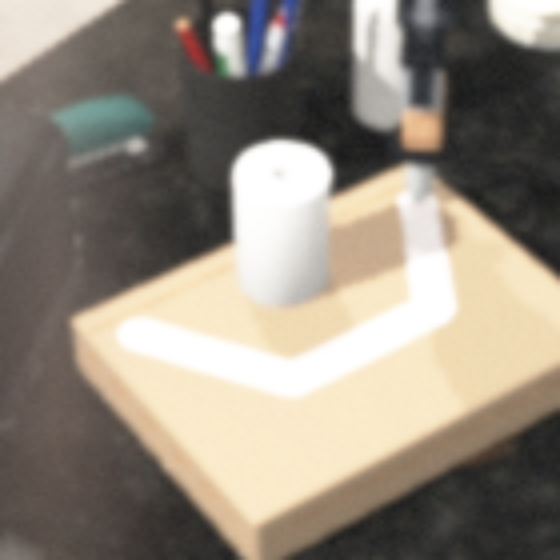

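View pics/w19.png

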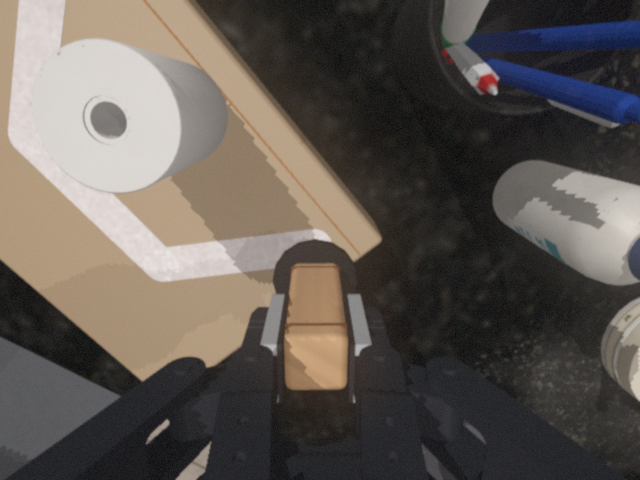

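Request:
drive_tool(series=[{"delta_pos": [0,-4,0],"roll": 0,"hand": 0},{"delta_pos": [0,-10,0],"roll": 0,"hand": 0},{"delta_pos": [0,-25,0],"roll": 0,"hand": 0},{"delta_pos": [0,-60,0],"roll": 0,"hand": 0},{"delta_pos": [0,-95,0],"roll": 0,"hand": 0}])

```text
time_s: 22.2
tcp_pos: [587.6, -158.5, 217.7]
tool_rot: [-1.572, 0.002, -0.981]
force: [0.1, -0.6, -0.4]
grip_width: 0.243
```

```bash
python3 go.py 492.1 -374.2 217 -0.981; python3 - <<'E'
from h import *;import pickle
np.set_printoptions(precision=1,suppress=True)
s,f=pickle.load(open('w13.pkl','rb'));C=cam(f,s)
cv2.imwrite('pics/w13c.png',cv2.resize(f['pixels'][140:220,276:356][:,:,::-1],None,fx=7,fy=7,interpolation=2))
E
```

```text
22.2 at [ 587.6 -158.5  217.7] yaw -0.981 delta [ 126.1    0.7 -199.3] len 236.0
roll 0.0
```

View pics/w13c.png

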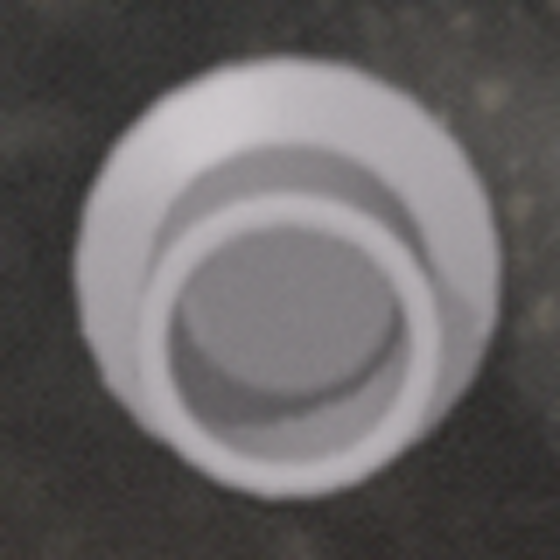

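Request:
drive_tool(series=[{"delta_pos": [15,0,-24],"roll": 0,"hand": 0},{"delta_pos": [40,0,-63],"roll": 0,"hand": 0},{"delta_pos": [65,0,-103],"roll": 0,"hand": 0},{"delta_pos": [90,0,-142],"roll": 0,"hand": 0},{"delta_pos": [110,0,-174],"roll": 0,"hand": 0}])

```text
time_s: 22.7
tcp_pos: [503.5, -348.8, 217.4]
tool_rot: [-1.571, 0.0, -0.982]
force: [1.3, 0.1, -1.2]
grip_width: 0.248
```

Request:
drive_tool(series=[{"delta_pos": [12,0,-19],"roll": 0,"hand": 0},{"delta_pos": [16,0,-25],"roll": 0,"hand": 0},{"delta_pos": [16,0,-25],"roll": 0,"hand": 0},{"delta_pos": [16,0,-25],"roll": 0,"hand": 0},{"delta_pos": [16,0,-25],"roll": 0,"hand": 0}])

```text
time_s: 23.2
tcp_pos: [493.7, -373.0, 217.4]
tool_rot: [-1.57, 0.0, -0.979]
force: [0.4, 1.0, -2.4]
grip_width: 0.247
```

```bash
python3 snap.py w20; python3 snap.py s20 scene; python3 go.py 492.1 -374.2 200 -0.981; python3 - <<'E'
from h import *;import pickle
np.set_printoptions(precision=1,suppress=True)
s,f=pickle.load(open('w13.pkl','rb'));C=cam(f,s);print(onz(C,[(316.8,188.7)],60))
a=cv2.imread('pics/s20.png')[120:260,380:520];cv2.imwrite('pics/s20c.png',cv2.resize(a,None,fx=4,fy=4))
s,f=pickle.load(open('w20.pkl','rb'));cv2.imwrite('pics/w20c.png',cv2.resize(f['pixels'][130:290,240:400][:,:,::-1],None,fx=3.5,fy=3.5,interpolation=2))
E
```

```text
23.2 [ 493.73 -372.97  217.38] [-1.5704e+00  4.0000e-04 -9.7930e-01] [ 0.39  0.99 -2.37] 0.2468891579715454
23.25 [ 493.74 -373.05  217.38] [-1.5705e+00  2.0000e-04 -9.7930e-01] [-0.11 -0.29 -1.13] 0.24918756877021658
23.3 at [ 493.7 -373.2  217.4] yaw -0.979 delta [-0.  17.4 -1.9] len 18.0
roll 0.002
[[ 491.6 -373.7   60. ]]
```

View pics/w20c.png

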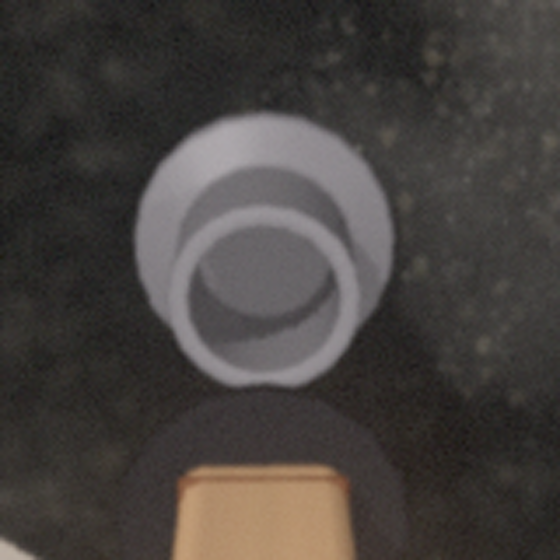

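View pics/s20c.png

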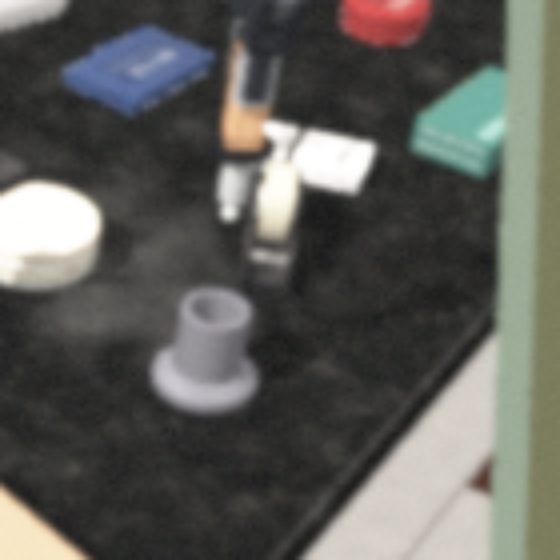

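Request:
drive_tool(series=[{"delta_pos": [0,10,-1.7],"roll": 0,"hand": 0},{"delta_pos": [0,22,-1.7],"roll": 0,"hand": 0},{"delta_pos": [0,34,-1.7],"roll": 0,"hand": 0},{"delta_pos": [0,44,-1.7],"roll": 0,"hand": 0},{"delta_pos": [0,50,-1.7],"roll": 0,"hand": 0}])

```text
time_s: 23.8
tcp_pos: [491.1, -374.9, 165.5]
tool_rot: [-1.572, 0.002, -0.981]
force: [-0.5, -0.0, -0.7]
grip_width: 0.25
```

Request:
drive_tool(series=[{"delta_pos": [0,0,0],"roll": 0,"hand": 0},{"delta_pos": [0,0,0],"roll": 0,"hand": 0}])

```text
time_s: 24.0
tcp_pos: [491.8, -375.5, 167.4]
tool_rot: [-1.571, -0.0, -0.981]
force: [0.4, -0.2, -0.2]
grip_width: 0.247
```

```bash
python3 snap.py w21; python3 snap.py s21 scene; python3 go.py 492.1 -374.2 99 -0.981; python3 - <<'E'
from h import *;import pickle
a=cv2.imread('pics/s21.png')[120:260,380:520];cv2.imwrite('pics/s21c.png',cv2.resize(a,None,fx=4,fy=4))
E
```

```text
24.0 [ 491.79 -375.48  167.39] [-1.5707e+00 -4.0000e-04 -9.8110e-01] [ 0.45 -0.16 -0.23] 0.24732321698399892
24.05 [ 491.95 -375.57  167.77] [-1.5705e+00 -1.0000e-03 -9.8100e-01] [ 0.43  0.12 -1.32] 0.2455364691041302
24.1 at [ 492.  -375.6  168. ] yaw -0.981 delta [-1.2 69.   0.8] len 69.0
roll -0.0
```

View pics/s21c.png

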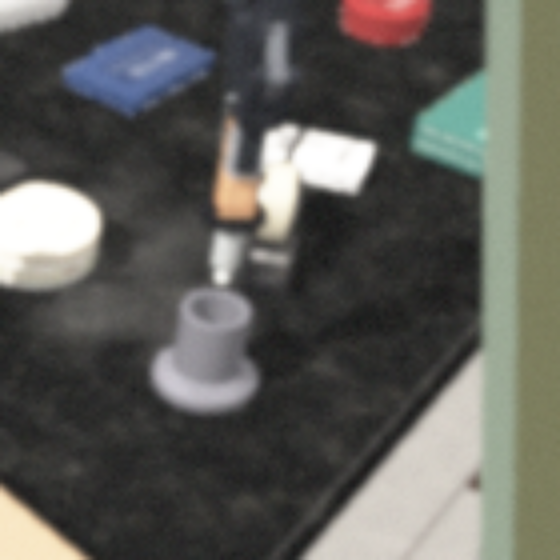

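Aligned above the bore; lowering with a small correction.

Request:
drive_tool(series=[{"delta_pos": [-1.2,6,0.6],"roll": 0,"hand": 0},{"delta_pos": [-1.2,16,0.6],"roll": 0,"hand": 0},{"delta_pos": [-1.2,26,0.6],"roll": 0,"hand": 0},{"delta_pos": [-1.2,36,0.6],"roll": 0,"hand": 0},{"delta_pos": [-1.2,42,0.6],"roll": 0,"hand": 0}])

```text
time_s: 24.6
tcp_pos: [490.9, -373.5, 123.6]
tool_rot: [-1.572, 0.002, -0.981]
force: [-0.9, 0.8, -0.3]
grip_width: 0.248
```

Request:
drive_tool(series=[{"delta_pos": [0,7,0],"roll": 0,"hand": 0},{"delta_pos": [0,14,0],"roll": 0,"hand": 0},{"delta_pos": [0,18,0],"roll": 0,"hand": 0},{"delta_pos": [0,20,0],"roll": 0,"hand": 0},{"delta_pos": [0,20,0],"roll": 0,"hand": 0}])

```text
time_s: 25.1
tcp_pos: [491.5, -374.0, 105.2]
tool_rot: [-1.571, 0.0, -0.981]
force: [0.8, -0.6, -0.5]
grip_width: 0.25
```

```bash
python3 snap.py w22; python3 snap.py s22 scene; python3 go.py 492.1 -374.2 98.3 -0.981; python3 - <<'E'
from h import *;import pickle
a=cv2.imread('pics/s22.png')[120:260,380:520];cv2.imwrite('pics/s22c.png',cv2.resize(a,None,fx=4,fy=4))
E
```

```text
25.1 [ 491.46 -373.97  105.17] [-1.5709e+00  1.0000e-04 -9.8100e-01] [ 0.85 -0.64 -0.53] 0.24956799087754905
25.15 [ 491.61 -374.06  105.45] [-1.5707e+00 -4.0000e-04 -9.8100e-01] [-0.45 -0.09 -1.09] 0.2483683732940677
25.2 at [ 491.7 -374.1  105.6] yaw -0.981 delta [0.3 7.3 0.3] len 7.0
roll -0.0
```

View pics/s22c.png

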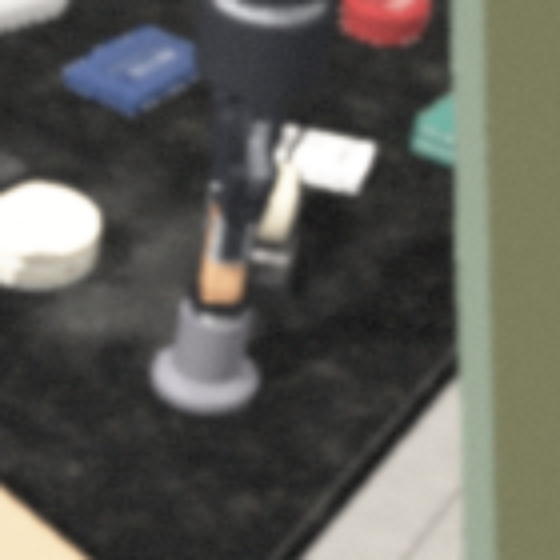

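View pics/w22.png

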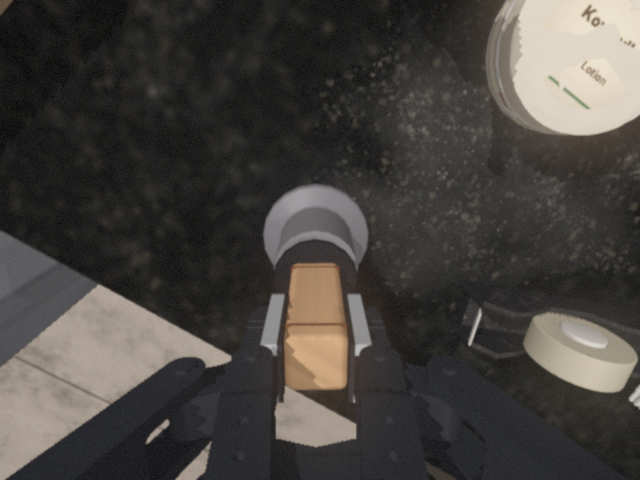

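In the holder, collar about 7 mm above the rim. Lowering the rest.

Request:
drive_tool(series=[{"delta_pos": [0,2,0],"roll": 0,"hand": 0},{"delta_pos": [0,4,0],"roll": 0,"hand": 0},{"delta_pos": [0,6,0],"roll": 0,"hand": 0},{"delta_pos": [0,7,0],"roll": 0,"hand": 0},{"delta_pos": [0,7,0],"roll": 0,"hand": 0}])

```text
time_s: 25.7
tcp_pos: [491.5, -374.0, 98.4]
tool_rot: [-1.571, -0.0, -0.981]
force: [-1.8, -0.0, -0.2]
grip_width: 0.243
```

Request:
drive_tool(series=[{"delta_pos": [0,0.5,0],"roll": 0,"hand": 0},{"delta_pos": [0,0.5,0],"roll": 0,"hand": 0}])

```text
time_s: 25.9
tcp_pos: [491.5, -374.0, 98.3]
tool_rot: [-1.571, -0.0, -0.981]
force: [-1.0, 0.5, 3.6]
grip_width: 0.254
```

Contact (about 4.7 N above the hanging level). Release.

Request:
drive_tool(series=[{"delta_pos": [0,0,0],"roll": 0,"hand": 0.3},{"delta_pos": [0,0,0],"roll": 0,"hand": 0.45},{"delta_pos": [0,0,0],"roll": 0,"hand": 0.6},{"delta_pos": [0,0,0],"roll": 0,"hand": 0.75},{"delta_pos": [0,0,0],"roll": 0,"hand": 0.8}])

```text
time_s: 26.4
tcp_pos: [491.5, -374.0, 97.7]
tool_rot: [-1.571, 0.0, -0.981]
force: [0.2, 0.6, 0.2]
grip_width: 0.795
```

```bash
python3 snap.py w23
```

```text
26.4 [ 491.48 -373.98   97.7 ] [-1.5709  0.     -0.981 ] [0.17 0.56 0.17] 0.7952192297151339
```

View pics/w23.png

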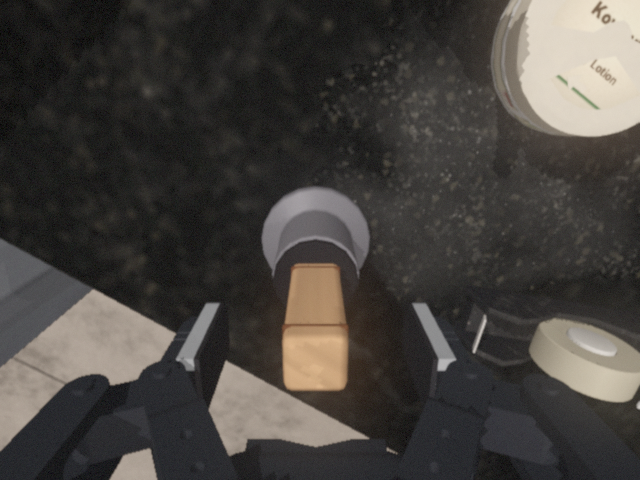

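Released, upright, clear of both fingers. Lift away straight up and back off.

Request:
drive_tool(series=[{"delta_pos": [0,-15,0],"roll": 0,"hand": 0.8},{"delta_pos": [0,-45,0],"roll": 0,"hand": 0.8},{"delta_pos": [0,-85,0],"roll": 0,"hand": 0.8},{"delta_pos": [0,-115,0],"roll": 0,"hand": 0.8},{"delta_pos": [0,-130,0],"roll": 0,"hand": 0.8}])

```text
time_s: 26.95
tcp_pos: [492.4, -374.7, 231.4]
tool_rot: [-1.569, -0.005, -0.981]
force: [-0.1, 0.6, -0.0]
grip_width: 0.801
```

Request:
drive_tool(series=[{"delta_pos": [0,0,-40],"roll": 0,"hand": 0.8},{"delta_pos": [0,0,-80],"roll": 0,"hand": 0.8},{"delta_pos": [0,0,-100],"roll": 0,"hand": 0.8},{"delta_pos": [0,0,-100],"roll": 0,"hand": 0.8},{"delta_pos": [0,0,-100],"roll": 0,"hand": 0.8}])

```text
time_s: 27.45
tcp_pos: [408.4, -429.6, 227.9]
tool_rot: [-1.57, -0.0, -0.982]
force: [-0.1, -0.2, -0.7]
grip_width: 0.796
```

```bash
python3 snap.py t24 top; python3 snap.py s24 scene; python3 - <<'E'
from h import *;import pickle
s,f=pickle.load(open('t24.pkl','rb'));C=cam(f);im=f['pixels'][:,:,::-1];o=cv2.imread('pics/top0.png')
d=(cv2.absdiff(im,o).max(2)>60).astype(np.uint8);k,_=cv2.findContours(d[100:345],0,1)
print([cv2.boundingRect(c) for c in k if cv2.contourArea(c)>8])
a=cv2.imread('pics/s24.png');cv2.imwrite('pics/s24c.png',np.hstack([cv2.resize(a[120:260,380:520],(390,390)),cv2.resize(a[340:480,160:300],(390,390))]))
E
```

```text
27.45 [ 408.42 -429.63  227.88] [-1.5701e+00 -2.0000e-04 -9.8200e-01] [-0.1  -0.24 -0.67] 0.7959771468768804
27.5 [ 408.89 -429.32  227.84] [-1.5702e+00 -2.0000e-04 -9.8090e-01] [ 0.22 -0.32 -0.12] 0.7998985229515241
[(515, 243, 17, 2), (516, 235, 8, 4), (534, 189, 106, 56), (619, 188, 7, 14), (160, 188, 12, 9), (619, 184, 18, 3), (127, 176, 10, 12), (134, 172, 22, 25), (313, 150, 21, 25)]
```

View pics/t24.png

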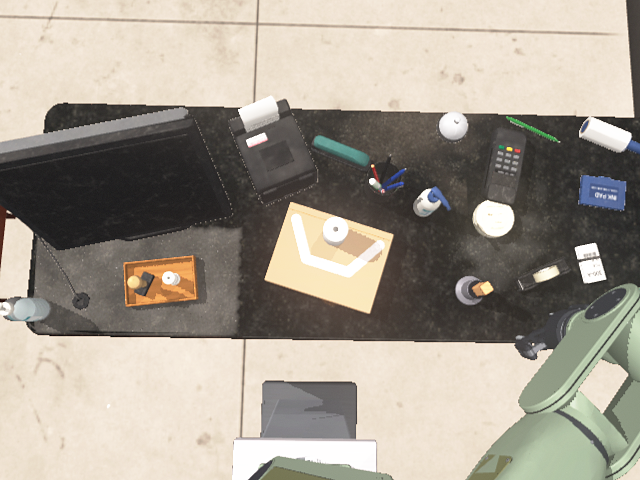

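View pics/s24c.png

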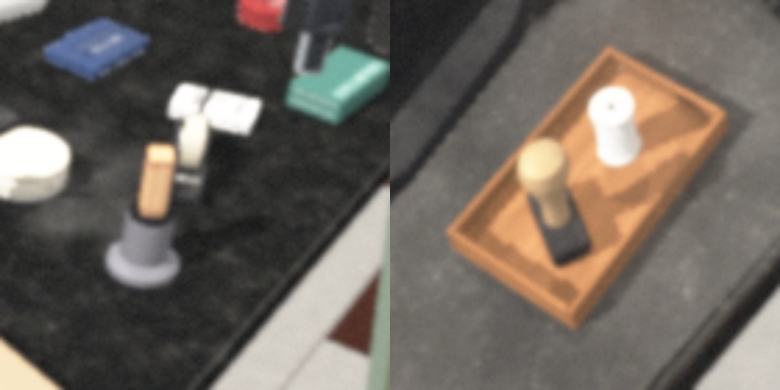

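```bash
python3 -c "
from workcell import order,manip
print(manip.sense()['dq'].round(4)); print(order.finish_job())"
```

```text
[ 0.009   0.0024 -0.0029  0.      0.0013 -0.0023]
the job is handed in; nothing more can be done
None
```

The job is done and handed in at about 27.5 s of the 72 s allowed; no verdict was reported.

- **Stamp:** I gripped it by the handle, lifted it off the carton and stood it upright in the free end of the tray, beside the spool.
- **Rubbing:** I rubbed the whole tape from the far left end round both bends to the far right end at about 5 cm/s. The nib was compressed about 6 mm, which showed as roughly 2–3 N at the wrist. Scene pictures at both ends and both bends showed the nib on the tape.
- **Burnisher:** It is back in its holder, nib down, and released.

**Last checks:**
- The final top and scene pictures show the stamp upright inside the tray and the burnisher upright in its holder with the collar on the rim.
- Comparing the top view with the first one, the till roll, spool, pen pot and pump bottle show no shift. The remaining differences were the stamp, the arm and shadows.
- The arm stood clear with wrist force near zero.

**Limits:**
- One command repeated a lift after leaving the holder, taking the burnisher about 100 mm higher than planned. Nothing was touched.
- The nib's contact force was only inferred from a noisy wrist reading and the spring travel. I could not check the seam points more closely than about 2–3 mm.

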